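Charge the gated ball hopper and hold its gate open

TASK

Pick up the dipper cup by its handle and pour its five steel valve balls into the round hopper while the hopper's gate is shut, then stand the empty cup upright on the bench and let go of it. Next, grip the upright post of the hopper's spring-return gate, pull the gate out until its pointer is level with the mark clip on the rail so that all the balls run down into the catch tray, and finish while still gripping the post and holding the gate at the mark; lose no ball, and leave the other things on the bench where they are.

Things in the scene. Friction and masses are not known exactly. Their poses are not given: they have to be found in the camera images.
- cup: Aluminium dipper cup standing upright on the bench with the five balls inside; 0.12 kg (varies by a quarter). Origin: centre of its underside; z up through the mouth. Outer radius 30 mm at the foot, 42 mm at the rim, 62 mm high, walls 4 mm, floor 5 mm. The walls lean 11 degrees outward: the balls leave only at about 80 to 90 degrees of tilt; 110 degrees empties it.
- cup_handle (a point): Place to grip on the cup's straight handle: a level round steel rod, 14 mm thick, that points along the cup's own -x at 45 mm above its underside and ends 157 mm from the cup's axis. This point is on the rod's axis, 100 mm from the cup's axis; axes as the cup's. Turning the cup about the rod pours over its side.
- ball0: One of five alike steel valve balls, 18 mm in diameter, 22 g; origin at its centre. Starts in the cup.
- ball1: One of five alike steel valve balls, 18 mm in diameter, 22 g; origin at its centre. Starts in the cup.
- ball2: One of five alike steel valve balls, 18 mm in diameter, 22 g; origin at its centre. Starts in the cup.
- ball3: One of five alike steel valve balls, 18 mm in diameter, 22 g; origin at its centre. Starts in the cup.
- ball4: One of five alike steel valve balls, 18 mm in diameter, 22 g; origin at its centre. Starts in the cup.
- hopper: Ball hopper fixture, screwed to the bench: grey base plate 270 mm by 110 mm (x from -170 to +100 mm), aluminium funnel, two aluminium guide rails, steel ramp and catch tray. Origin: on the bench, 20 mm from the funnel's axis; z up. Its own -x is the direction in which the gate is pulled, +x points to the catch tray. Rails along x at y = +-36 mm, tops 78 mm above the bench.
- hopper_mouth (a point): Centre of the funnel's round mouth, at hopper x = 20 mm, y = 0, 140 mm above the bench; axes as the hopper's. Mouth 116 mm across inside (124 outside); the funnel narrows to a round throat of 60 mm across, 97 mm above the bench.
- hopper_gate (a point): Point on the funnel's axis on top of the shut gate plate, the floor of the throat: at hopper x = 20 mm, 77 mm above the bench; axes as the hopper's. Balls poured in rest here.
- tray_floor (a point): Centre of the catch tray's inner floor, at hopper x = 145 mm, 4 mm above the bench; axes as the hopper's. Tray 92 mm (x) by 112 mm (y) inside, walls 45 mm above the bench. The ramp under the gate leads the balls into it.
- gate (a joint): How far the gate slide is pulled out along the hopper's -x, in m: 0 is shut, the hard stop is at 0.10. A spring of 100 N/m pulls it back: 4 N when shut, about 11 N at 0.07. It shuts by itself when let go. From about 0.06 the throat is clear and all balls fall.
- pull_post (a point): Upright round steel post on the front end of the gate slide, the part to grip: 18 mm thick, 55 mm high (from 77 to 132 mm above the bench), with a 28 mm wide collar in its lowest 4 mm. This point: centre of its foot, at hopper x = -100 mm minus the gate's value, y = 0. The funnel's rim (140 mm high) begins 58 mm behind it when the gate is shut.
- pointer (a point): Outer end of the small dark pointer tab that sticks out over the +y rail from the gate's edge, 82 mm above the bench; at hopper x = -60 mm minus the gate's value, y = 51 mm. It moves with the gate.
- mark: Mark clip: a small dark steel clip fixed on the outer side of the hopper's +y rail (hopper y = 55 mm) with a thin fin, 3 mm thick, standing 18 mm above the rail; 68 to 82 mm of pull are needed to reach it. Origin: on the fin's middle plane at the height of the rail's top, 78 mm above the bench; axes as the hopper's. The pointer is level with it when both have the same hopper x.
- coupling: Bystander: short waisted aluminium coupling sleeve, 68 mm across, 46 mm high, loose; origin under its centre.
- plug: Bystander: stepped aluminium plug, 52 mm across, 45 mm high, loose; origin under its centre.
- can: Bystander: steel can with a paper label, 66 mm across, 110 mm high, loose; origin under its centre.
- wrench: Bystander: steel wrench 200 mm long lying flat along its own x, loose; origin under its middle.
- gasket_ring: Bystander: black rubber ring, 70 mm across, 8 mm thick, loose; origin under its centre.
- oiler: Bystander: white plastic bottle, 60 mm across, 150 mm high, loose; origin under its centre.
Things that resemble listed ones, but are neither listed nor needed, are in the scene too. Leave any blue or purple look-alike of the cup alone.

How it is judged:
By the outcome, as a careful person would: the job done as asked, in the order asked, and still so for the second after the job is handed in, while the arm keeps its last pose, push and grip.
It also fails if it takes over 72 s, if anything falls off the work surface, if the arm or the gripper's body presses on something with over 40 N, if the wrist force passes 120 N, or if a joint passes its speed limit or range.

ROBOT

A 6-joint arm with a two-finger parallel gripper is mounted at the origin on the work surface. World frame = base frame: x ahead of the robot, y to its left, z up, the work surface at z = 0. Lengths are in m, angles in rad, forces in N, time in s.
With the tool pointing down it reaches from about 0.35 to 0.775 m from the base axis. Payload 7.3 kg.
Tool frame: the origin (TCP) lies on the centre line of the jaws, within the pads' length; the fingertips stand tip_reach ahead of it and the grasp point (between the pads) lies 6 mm ahead of it (tip_reach is the distance from the TCP to the fingertips, in m); x points along the fingers, y is the direction in which the jaws open and shut, and the axes are right-handed (so a half turn about x gives the same grasp; the last joint's range is limited). The gripper opens to 92 mm and grips with 3 to 60 N. Pads are 19 mm wide; open, the fingers measure 130 mm over their backs; the gripper's body (75 mm by 190 mm) begins 47 mm behind the grasp point.
Start: joints at [0.957, 0.342, 1.524, -0, 1.275, -0.146], TCP at [0.237, 0.469, 0.252] pointing down, gripper open.
Joint ranges: [-2.53, 2.53], [-0.77, 2.02], [0.04, 2.7], [-1, 4.14], [0.28, 2.66], [-3.11, 3.11]. Speed limits (rad/s): [2.57, 2.57, 3.14, 3.14, 3.14, 3.14].

INTERFACE

Orientations are given as [roll, pitch, yaw] about the fixed x, y, z axes, in that order (R = Rz(yaw) Ry(pitch) Rx(roll)).
In Python, from cell import observe, read_camera, get_calibration, hand_in, tip_reach gives the robot as it stands. The module is installed in compiled form; this text tells all that it offers.
- The arm moves only by the shell command python3 -m crank 'ROWS' [FORCE]. ROWS is JSON, a list of rows, each an object of numbers: "fingers": the opening, from -1 (shut) to 1 (fully open); "tx", "ty", "tz": the shift along the tool's x, y, z in units of 40 mm (1.0 is 40 mm); "roll": the turn about the tool's x in units of 10 degrees (1.0 is 10 degrees). In form: [{"fingers": .., "tx": .., "ty": .., "tz": .., "roll": ..}, ...]. A call has exactly 8 rows; each row is the pose to reach, as a shift and turn from the pose commanded when the call began, along the tool's axes at that moment; what a row does not reach only later rows make up. A row lasts 1/8 s, in which the tool goes at most 62.5 mm and 10.7 degrees, less where a joint would pass 70% of its speed; a pose out of reach is approached as far as the arm can. A call with a gripper value outside its range is refused whole. The fingers move at their own pace and stop on an object; FORCE is the grip in N (left out, the last holds). Time passes only in rows, so rows that repeat a pose let the fingers close, or fill a call up. It gives the time, the measured TCP pose, the force and the opening at its end, in the units of the state.
- observe(): the state, without advancing time (a new reading comes with each control period).
- read_camera(name): name is "scene" or "top" or "wrist"; returns (picture, depth): 400x640x3 uint8, red, green, blue; 400x640 float32, m along the optical axis (not along the pixel's ray), 0 where there is no reading.
- get_calibration(name): a dict with "vertical_fov" (degrees; the focal length in pixels is half the picture's height over the tangent of half this angle, whatever the lens; pixels are square), "cx", "cy" (the principal point, pixels), "pose" (4x4, takes a point from camera to world coordinates); the wrist camera has in their place "T_tool_cam" (4x4, takes a point from camera to tool coordinates, whose origin is the TCP and whose axes are the tool frame's). Camera axes: x right, y down, z forward; pixel columns grow to the right and rows downward; lengths in m; the calibration is good to about 2 mm. A picture is of the moment at which its call begins: read the wrist's pose just before it. get_calibration takes no time and is no camera call.
- hand_in(): hands the job in, once; it reports no verdict.
The state is a dict: "time": time; "qpos": joint angles; "qvel": joint speeds; "joint_efforts": joint torques, N m; "tool_pos": TCP position; "tool_rot": TCP orientation; "contact_force": force on the tool from outside, world axes, zero at the start; "torque": the same for the moment, N m; "opening": finger opening in m.
Only numpy, scipy, OpenCV 4.12 (cv2) and the standard library are available. Lean on these libraries where they do the work, as an engineer would, in place of code of your own. Each camera call takes 0.05 s, during which the arm holds its last target. There are 200 camera calls.

## Working session

There is one attempt and no reset: what is moved stays moved. The work goes in short steps, Python scripts to look and compute and a shell command to move; the robot and the scene stay as the last step left them, time stands still between calls to the robot, and variables do not carry over. Pictures are saved under pics/ and viewed, about 8 in all and at most 12, crops included, and the job is handed in when it is done.

```bash
mkdir -p pics; cat > h.py <<'E'
import numpy as np, cv2
from cell import *
from scipy.spatial.transform import Rotation as R
def cam(name):
    s=observe(); im,d=read_camera(name); c=get_calibration(name)
    if 'pose' in c: T=np.array(c['pose'])
    else:
        W=np.eye(4); W[:3,:3]=R.from_euler('xyz',s['tool_rot']).as_matrix(); W[:3,3]=s['tool_pos']
        T=W@np.array(c['T_tool_cam'])
    f=200/np.tan(np.radians(c['vertical_fov'])/2)
    return im,d,T,f,c['cx'],c['cy']
def cloud(d,T,f,cx,cy):
    v,u=np.mgrid[:400,:640]
    P=np.stack([(u-cx)/f*d,(v-cy)/f*d,d],-1)
    P=P@T[:3,:3].T+T[:3,3]; P[d==0]=np.nan
    return P
def save(n,im): cv2.imwrite('pics/'+n,im[...,::-1])
E
python3 - <<'E'
from h import *
print(tip_reach, observe())
for n in ('scene','top'):
    im,d,T,f,cx,cy=cam(n); save(n+'0.png',im); np.savez('pics/'+n+'0.npz',im=im,P=cloud(d,T,f,cx,cy),T=T,k=[f,cx,cy])
    print(n,f,cx,cy,T.round(3).tolist())
E
```

```text
0.025 {'time': 0.0, 'qpos': array([ 9.57008398e-01,  3.42719718e-01,  1.52505168e+00, -7.98846550e-06,
        1.27538713e+00, -1.45998977e-01]), 'qvel': array([ 0.0013514 ,  0.00018705, -0.00069014,  0.00131746, -0.00035206,
       -0.0003969 ]), 'joint_efforts': array([ 2.64350012e-03, -4.31240666e+01, -2.44222730e+01,  7.18633225e-02,
        5.56501374e-02, -1.46854982e-04]), 'tool_pos': array([0.2364892 , 0.46829172, 0.2510344 ]), 'tool_rot': array([-1.71191707,  1.56923043, -2.17970369]), 'contact_force': array([-0.73017757,  0.44394817, -0.72077929]), 'torque': array([ 0.0094539 ,  0.01854454, -0.00113504]), 'opening': 0.0921417430042717}
scene 456.5723867883969 315.1445802502816 204.61557654223063 [[-0.858, 0.3, -0.417, 0.995], [0.513, 0.481, -0.711, 0.847], [-0.012, -0.824, -0.567, 0.8], [0.0, 0.0, 0.0, 1.0]]
top 516.7645089327266 326.2605372285547 201.0327557368291 [[0.027, -0.994, 0.105, 0.368], [-0.999, -0.03, -0.024, 0.028], [0.027, -0.105, -0.994, 1.645], [0.0, 0.0, 0.0, 1.0]]
```

View pics/scene0.png

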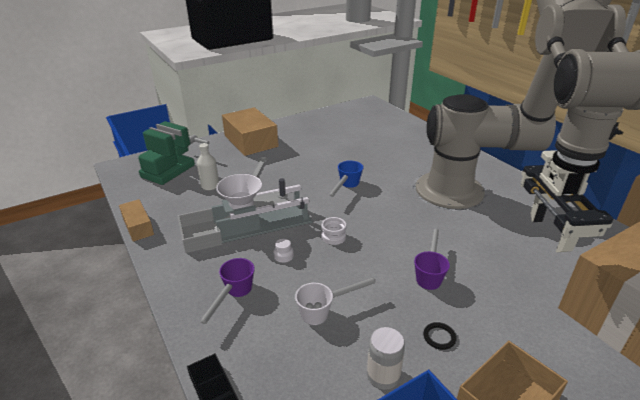

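View pics/top0.png

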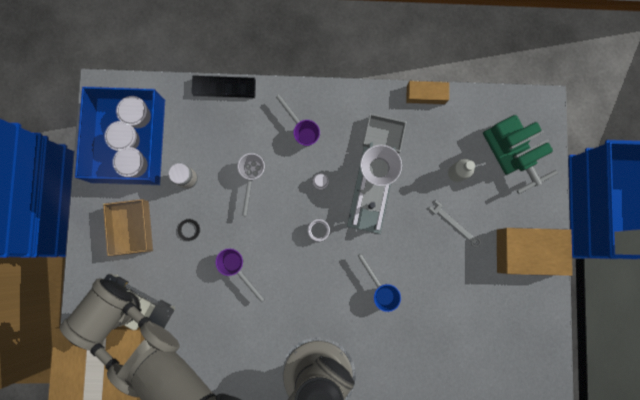

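The silver cup is at scene (314,303) and top (251,166). The look-alikes are purple at scene (237,277) and (431,270), and blue at (350,173). Only the silver one is aluminium and holds balls. I'll confirm that with an enlarged crop while measuring.

```bash
python3 - <<'E'
from h import *
a=np.load('pics/top0.npz'); b=np.load('pics/scene0.npz')
im=a['im'];P=a['P'];Q=b['P'];ib=b['im']
c1=cv2.resize(ib[260:340,270:390],(480,320),interpolation=cv2.INTER_CUBIC)
c2=cv2.resize(im[145:225,210:290],(320,320),interpolation=cv2.INTER_CUBIC)
c3=cv2.resize(im[110:240,320:420],(200,260),interpolation=cv2.INTER_CUBIC)
c4=cv2.resize(ib[140:260,170:350],(540,360)[0:2],interpolation=cv2.INTER_CUBIC)
can=np.zeros((600,800,3),np.uint8)
can[:240,:360]=cv2.resize(c1,(360,240)); can[:240,360:600]=cv2.resize(c2,(240,240)); can[:260,600:]=c3; can[240:600,:540]=c4
save('crop1.png',can)
def circ(X):
    A=np.c_[2*X[:,:2],np.ones(len(X))]; s=np.linalg.lstsq(A,(X[:,:2]**2).sum(1),rcond=None)[0]
    return s[:2],np.sqrt(s[2]+s[0]**2+s[1]**2)
for nm,X in(('top',P),('scene',Q)):
    X=X.reshape(-1,3); X=X[~np.isnan(X[:,0])]
    # bench z
    if nm=='top': c0=P[166,251]; h0=P[165,380]; print('seed',c0,h0)
    n=X[np.hypot(*(X[:,:2]-c0[:2]).T)<.06]
    r=n[(n[:,2]>.055)&(n[:,2]<.07)]; print(nm,'rim',circ(r),len(r),r[:,2].max())
    n=X[np.hypot(*(X[:,:2]-c0[:2]).T)<.19]
    dd=np.hypot(*(n[:,:2]-c0[:2]).T)
    hd=n[(n[:,2]>.042)&(n[:,2]<.058)&(dd>.055)&(dd<.165)]
    print('handle',len(hd),hd.mean(0),hd.min(0),hd.max(0))
    n=X[np.hypot(*(X[:,:2]-h0[:2]).T)<.08]; r=n[(n[:,2]>.134)&(n[:,2]<.146)]; print('funnel',circ(r),len(r))
    n=X[(np.hypot(*(X[:,:2]-h0[:2]).T)<.2)&(np.hypot(*(X[:,:2]-h0[:2]).T)>.07)]
    p=n[(n[:,2]>.105)&(n[:,2]<.137)]; print('post',len(p),np.median(p,0),p.min(0),p.max(0))
    g=X[(X[:,0]>.3)&(X[:,0]<.4)&(abs(X[:,1])<.05)]; print('bench',np.median(g[:,2]))
E
```

```text
seed [0.64760417 0.23258255 0.0009577 ] [ 0.64994765 -0.17271628  0.07922133]
top rim (array([0.63580723, 0.2253345 ]), np.float64(0.03897848011243987)) 115 0.06909528756335881
handle 156 [0.53966562 0.23424783 0.04932245] [0.48276477 0.0924765  0.04212053] [0.73443669 0.24616972 0.05738559]
funnel (array([ 0.63813263, -0.168301  ]), np.float64(0.05765714351282191)) 244
post 40 [ 0.52057906 -0.14537438  0.12872292] [ 0.51212064 -0.18124165  0.10556959] [ 0.58248305 -0.13638768  0.13690762]
bench -0.000958650091039015
scene rim (array([0.63759267, 0.22670067]), np.float64(0.03902708291863763)) 326 0.06747659233717707
handle 278 [0.54508706 0.23509916 0.05142821] [0.48363931 0.08770888 0.04231243] [0.73780766 0.24999323 0.057477  ]
funnel (array([ 0.6387301 , -0.16671519]), np.float64(0.05749977992633908)) 309
post 67 [ 0.52308087 -0.13981619  0.12311718] [ 0.51244868 -0.15196681  0.10574546] [ 0.53012892 -0.13336422  0.13609607]
bench 0.0025480485283668752
```

View pics/crop1.png

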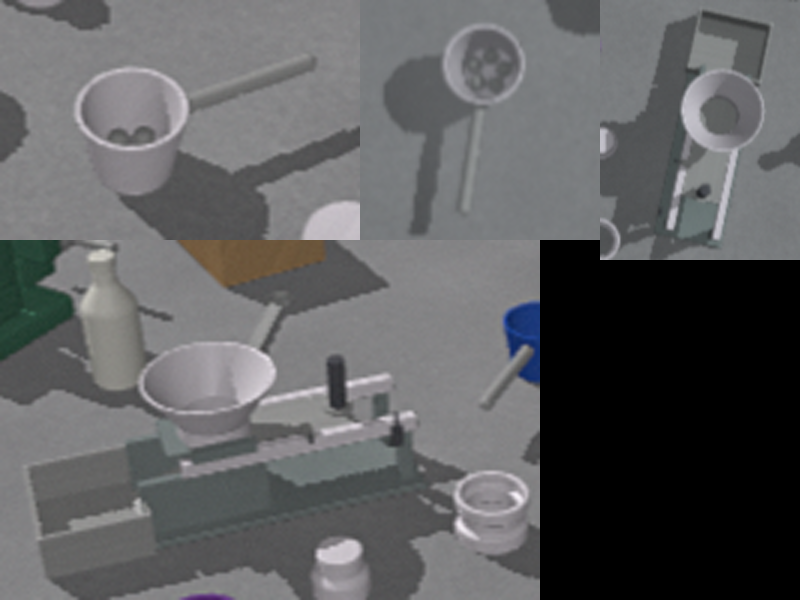

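The crop confirms the silver cup at scene (314,303) holds the five balls. It also shows the post at crop (337,380), the pointer at (312,432) and the mark at (397,428).

The rows can't pitch the tool, so I'll tilt the cup by letting it pivot about the jaw axis. Gripping near the rod's end with a light grip lets it droop, and a firm grip locks the angle. I'll fit the handle line and work out the shifts.

```bash
cat >> h.py <<'E'
def goto(p,yawdir=None):
    """shift in row units from present pose to world TCP p; yawdir: wanted jaw(y) axis in world xy"""
    s=observe(); M=R.from_euler('xyz',s['tool_rot']).as_matrix()
    u=M.T@(np.array(p)-s['tool_pos'])/.04
    out=dict(t=s['time'],pos=s['tool_pos'].round(4),u=u.round(3),F=s['contact_force'].round(1),op=round(s['opening'],4))
    if yawdir is not None:
        w=M.T@np.r_[yawdir,0]; a=np.degrees(np.arctan2(w[2],w[1])); out['roll']=round(((a+90)%180-90)/10,3)
    return out
E
python3 - <<'E'
from h import *
a=np.load('pics/top0.npz'); b=np.load('pics/scene0.npz')
s=observe();print(R.from_euler('xyz',s['tool_rot']).as_matrix().round(3))
c=np.array([.6367,.226])
for nm,z in(('top',a['P']),('scene',b['P'])):
    X=z.reshape(-1,3); X=X[~np.isnan(X[:,0])]
    h=X[(X[:,0]>.47)&(X[:,0]<.585)&(X[:,1]>.2)&(X[:,1]<.27)&(X[:,2]>.035)&(X[:,2]<.062)]
    v=cv2.fitLine(h[:,:2].astype(np.float32),cv2.DIST_HUBER,0,.001,.001).ravel()
    print(nm,len(h),v,np.degrees(np.arctan2(v[1],v[0])),h[:,0].min(), 'y at cup x',v[3]+(c[0]-v[2])*v[1]/v[0],h[:,2].mean())
E
```

```text
[[-0.001  0.451  0.893]
 [-0.001  0.893 -0.451]
 [-1.    -0.001 -0.   ]]
top 151 [ 0.99410343 -0.10843588  0.5335661   0.23579806] -6.2251587 0.4827647729611953 y at cup x 0.22454831222811583 0.048864879692058175
scene 255 [ 0.99432963 -0.10634193  0.53676546  0.24021652] -6.104486 0.48214854603598045 y at cup x 0.22952868735227122 0.051242460860082974
```

```bash
python3 - <<'E'
from h import *
print(goto([.5154,.2400,.120],[.107,.994])); print(goto([.5154,.2400,.056]))
E
```

```text
{'t': 0.1, 'pos': array([0.2365, 0.4683, 0.2511]), 'u': array([ 3.279, -1.947,  8.798]), 'F': array([-0.2, -0.3,  0.3]), 'op': 0.092, 'roll': np.float64(-2.066)}
{'t': 0.1, 'pos': array([0.2365, 0.4683, 0.2511]), 'u': array([ 4.879, -1.945,  8.798]), 'F': array([-0.2, -0.3,  0.3]), 'op': 0.092}
```

```bash
python3 -m crank '[{"fingers":1,"tx":0.4,"ty":-0.25,"tz":1.2,"roll":-0.3},{"fingers":1,"tx":0.8,"ty":-0.5,"tz":2.4,"roll":-0.6},{"fingers":1,"tx":1.3,"ty":-0.8,"tz":3.6,"roll":-0.9},{"fingers":1,"tx":1.8,"ty":-1.1,"tz":4.9,"roll":-1.2},{"fingers":1,"tx":2.2,"ty":-1.4,"tz":6.2,"roll":-1.5},{"fingers":1,"tx":2.6,"ty":-1.65,"tz":7.5,"roll":-1.8},{"fingers":1,"tx":2.8,"ty":-1.95,"tz":8.8,"roll":-2.07},{"fingers":1,"tx":2.8,"ty":-1.95,"tz":8.8,"roll":-2.07}]' 20
python3 - <<'E'
from h import *
print(goto([.5154,.2400,.056],[.107,.994]))
im,d,T,f,cx,cy=cam('wrist'); save('w1.png',im); np.savez('pics/w1.npz',im=im,P=cloud(d,T,f,cx,cy))
E
```

```text
time: 1.1
tool_pos: [0.5177, 0.2375, 0.1384]
tool_rot: [-2.329, 1.569, -2.44]
contact_force: [-0.8, 0.4, 0.7]
opening: 0.0914
{'t': 1.1, 'pos': array([0.5177, 0.2375, 0.1384]), 'u': array([ 2.059,  0.057, -0.062]), 'F': array([-0.8,  0.4,  0.7]), 'op': 0.0914, 'roll': np.float64(-0.02)}
```

View pics/w1.png

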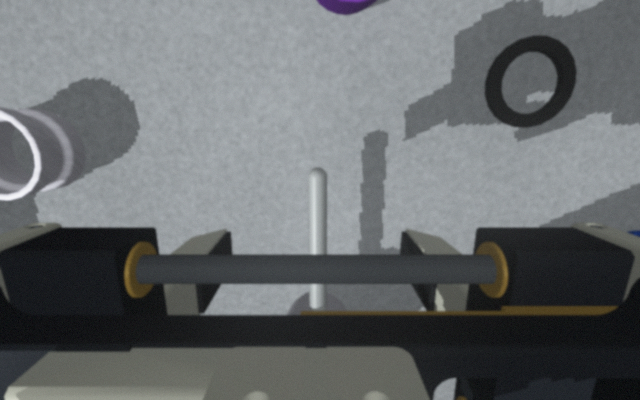

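The wrist view shows the rod at column 317, centred between the fingers at about 225 and 405. I'll descend and close.

```bash
python3 -m crank '[{"fingers":1,"tx":0.5,"ty":0.05,"tz":-0.05,"roll":0},{"fingers":1,"tx":1,"ty":0.05,"tz":-0.05,"roll":0},{"fingers":1,"tx":1.6,"ty":0.05,"tz":-0.05,"roll":0},{"fingers":1,"tx":2.05,"ty":0.05,"tz":-0.05,"roll":0},{"fingers":1,"tx":2.05,"ty":0.05,"tz":-0.05,"roll":0},{"fingers":-1,"tx":2.05,"ty":0.05,"tz":-0.05,"roll":0},{"fingers":-1,"tx":2.05,"ty":0.05,"tz":-0.05,"roll":0},{"fingers":-1,"tx":2.05,"ty":0.05,"tz":-0.05,"roll":0}]' 8
python3 -m crank '[{"fingers":-1},{"fingers":-1},{"fingers":-1},{"fingers":-1},{"fingers":-1},{"fingers":-1},{"fingers":-1},{"fingers":-1}]' 8
```

```text
time: 2.15
tool_pos: [0.5142, 0.2426, 0.0584]
tool_rot: [0.465, 1.57, 0.359]
contact_force: [-0.5, 0.0, 0.1]
opening: 0.0667invalid input at $[0]: expected keys fingers, tx, ty, tz, roll
```

```bash
Z='{"fingers":-1,"tx":0,"ty":0,"tz":0,"roll":0}'; python3 -m crank '[{"fingers":-1,"tx":0,"ty":0,"tz":0,"roll":0},{"fingers":-1,"tx":0,"ty":0,"tz":0,"roll":0},{"fingers":-1,"tx":0,"ty":0,"tz":0,"roll":0},{"fingers":-1,"tx":0,"ty":0,"tz":0,"roll":0},{"fingers":-1,"tx":0,"ty":0,"tz":0,"roll":0},{"fingers":-1,"tx":0,"ty":0,"tz":0,"roll":0},{"fingers":-1,"tx":0,"ty":0,"tz":0,"roll":0},{"fingers":-1,"tx":0,"ty":0,"tz":0,"roll":0}]' 8
python3 -m crank '[{"fingers":-1,"tx":-0.15,"ty":0,"tz":0.05,"roll":0},{"fingers":-1,"tx":-0.3,"ty":0,"tz":0.1,"roll":0},{"fingers":-1,"tx":-0.45,"ty":0,"tz":0.17,"roll":0},{"fingers":-1,"tx":-0.6,"ty":0,"tz":0.23,"roll":0},{"fingers":-1,"tx":-0.75,"ty":0,"tz":0.3,"roll":0},{"fingers":-1,"tx":-0.9,"ty":0,"tz":0.39,"roll":0},{"fingers":-1,"tx":-0.95,"ty":0,"tz":0.42,"roll":0},{"fingers":-1,"tx":-0.95,"ty":0,"tz":0.42,"roll":0}]' 8
python3 - <<'E'
from h import *
print(observe()['opening'],observe()['tool_pos'])
im,d,T,f,cx,cy=cam('scene'); save('s2.png',np.hstack([cv2.resize(im[200:340,250:450],(600,420))]))
E
```

```text
time: 3.15
tool_pos: [0.5139, 0.2424, 0.0577]
tool_rot: [2.959, 1.571, 2.852]
contact_force: [0.7, -1.2, 0.0]
opening: 0.0136
time: 4.15
tool_pos: [0.5307, 0.2407, 0.0958]
tool_rot: [0.717, 1.571, 0.611]
contact_force: [-0.6, -0.5, -0.5]
opening: 0.0139
0.013886172292210595 [0.53073941 0.24068333 0.09581313]
```

View pics/s2.png

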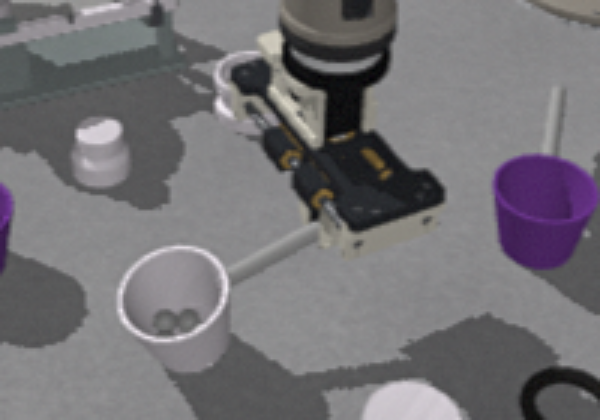

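The view shows the cup tilted about 15° with its front edge on the bench and the balls inside, so the pivot works. I'll continue to about 58°.

```bash
python3 -m crank '[{"fingers":-1,"tx":-0.3,"ty":0,"tz":0.2,"roll":0},{"fingers":-1,"tx":-0.55,"ty":0,"tz":0.42,"roll":0},{"fingers":-1,"tx":-0.8,"ty":0,"tz":0.65,"roll":0},{"fingers":-1,"tx":-0.97,"ty":0,"tz":0.85,"roll":0},{"fingers":-1,"tx":-1.12,"ty":0,"tz":1.05,"roll":0},{"fingers":-1,"tx":-1.27,"ty":0,"tz":1.26,"roll":0},{"fingers":-1,"tx":-1.4,"ty":0,"tz":1.48,"roll":0},{"fingers":-1,"tx":-1.4,"ty":0,"tz":1.48,"roll":0}]' 6
python3 -m crank '[{"fingers":-1,"tx":-0.1,"ty":0,"tz":0.15,"roll":0},{"fingers":-1,"tx":-0.18,"ty":0,"tz":0.35,"roll":0},{"fingers":-1,"tx":-0.25,"ty":0,"tz":0.55,"roll":0},{"fingers":-1,"tx":-0.32,"ty":0,"tz":0.75,"roll":0},{"fingers":-1,"tx":-0.35,"ty":0,"tz":0.9,"roll":0},{"fingers":-1,"tx":-0.35,"ty":0,"tz":0.9,"roll":0},{"fingers":-1,"tx":-0.35,"ty":0,"tz":0.9,"roll":0},{"fingers":-1,"tx":-0.35,"ty":0,"tz":0.9,"roll":0}]' 6
python3 -m crank '[{"fingers":-1,"tx":0,"ty":0,"tz":0,"roll":0},{"fingers":-1,"tx":0,"ty":0,"tz":0,"roll":0},{"fingers":-1,"tx":0,"ty":0,"tz":0,"roll":0},{"fingers":-1,"tx":-0.1,"ty":0,"tz":0,"roll":0},{"fingers":-1,"tx":-0.2,"ty":0,"tz":0,"roll":0},{"fingers":-1,"tx":-0.4,"ty":0,"tz":0,"roll":0},{"fingers":-1,"tx":-0.6,"ty":0,"tz":0,"roll":0},{"fingers":-1,"tx":-0.6,"ty":0,"tz":0,"roll":0}]' 40
python3 - <<'E'
from h import *
print(observe()['opening'],observe()['tool_pos'])
im,d,T,f,cx,cy=cam('scene'); save('s3.png',np.hstack([cv2.resize(im[180:340,230:430],(600,480))]))
P=cloud(d,T,f,cx,cy); np.savez('pics/s3.npz',im=im,P=P)
E
```

```text
time: 5.2
tool_pos: [0.5905, 0.2343, 0.1521]
tool_rot: [0.347, 1.569, 0.24]
contact_force: [-2.0, 0.8, 2.4]
opening: 0.0138
time: 6.2
tool_pos: [0.6254, 0.2307, 0.1661]
tool_rot: [0.417, 1.57, 0.311]
contact_force: [-1.7, -0.3, 5.0]
opening: 0.0139
time: 7.2
tool_pos: [0.6258, 0.2307, 0.1909]
tool_rot: [0.359, 1.569, 0.252]
contact_force: [-0.5, 0.6, -2.7]
opening: 0.013
0.013044365303630573 [0.62581179 0.23066954 0.19086559]
```

View pics/s3.png

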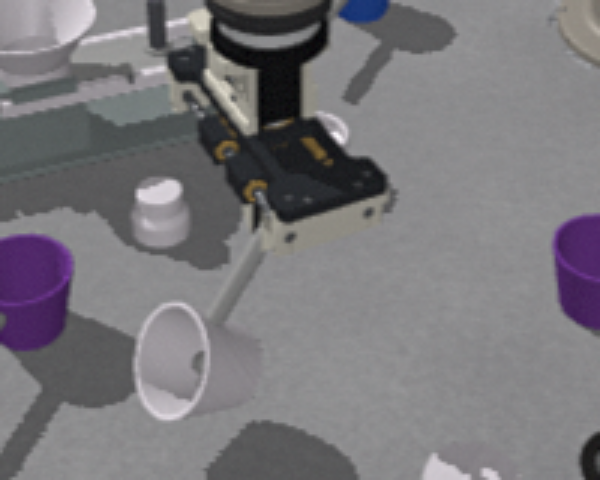

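The cup is locked at about 60° with the balls still inside. I'll lift it high and carry it to the funnel.

```bash
python3 - <<'E'
from h import *
f=np.array([.994,-.107]);a=np.array([.6385,-.1675])
for s,z in((-.075,.345),(-.060,.271)): print(goto(np.r_[a+s*f,z],[.107,.994]))
E
python3 -m crank '[{"fingers":-1,"tx":-0.3,"ty":0,"tz":0,"roll":0},{"fingers":-1,"tx":-0.8,"ty":0,"tz":0,"roll":0},{"fingers":-1,"tx":-1.4,"ty":0,"tz":0,"roll":0},{"fingers":-1,"tx":-2.1,"ty":0,"tz":0,"roll":0},{"fingers":-1,"tx":-2.8,"ty":0,"tz":0,"roll":0},{"fingers":-1,"tx":-3.4,"ty":0,"tz":0,"roll":0},{"fingers":-1,"tx":-3.8,"ty":0,"tz":0,"roll":0},{"fingers":-1,"tx":-3.9,"ty":0,"tz":0,"roll":0}]' 40
python3 - <<'E'
from h import *
f=np.array([.994,-.107]);a=np.array([.6385,-.1675])
for s,z in((-.075,.345),(-.060,.271)): print(goto(np.r_[a+s*f,z],[.107,.994]))
E
```

```text
{'t': 7.25, 'pos': array([0.6255, 0.2306, 0.1903]), 'u': array([-3.873, -9.859, -0.49 ]), 'F': array([ 0.3,  0.1, -1.9]), 'op': 0.0134, 'roll': np.float64(0.004)}
{'t': 7.25, 'pos': array([0.6255, 0.2306, 0.1903]), 'u': array([-2.023, -9.86 , -0.117]), 'F': array([ 0.3,  0.1, -1.9]), 'op': 0.0134, 'roll': np.float64(0.004)}
time: 8.25
tool_pos: [0.6255, 0.2306, 0.3475]
tool_rot: [0.366, 1.568, 0.26]
contact_force: [-1.1, 0.0, -2.0]
opening: 0.0128
{'t': 8.25, 'pos': array([0.6255, 0.2306, 0.3475]), 'u': array([ 0.052, -9.861, -0.494]), 'F': array([-1.1,  0. , -2. ]), 'op': 0.0128, 'roll': np.float64(0.004)}
{'t': 8.25, 'pos': array([0.6255, 0.2306, 0.3475]), 'u': array([ 1.903, -9.863, -0.124]), 'F': array([-1.1,  0. , -2. ]), 'op': 0.0128, 'roll': np.float64(0.004)}
```

```bash
python3 -m crank '[{"fingers":-1,"tx":0,"ty":-0.2,"tz":-0.1,"roll":0},{"fingers":-1,"tx":0,"ty":-0.6,"tz":-0.2,"roll":0},{"fingers":-1,"tx":0,"ty":-1.2,"tz":-0.3,"roll":0},{"fingers":-1,"tx":0,"ty":-2,"tz":-0.4,"roll":0},{"fingers":-1,"tx":0,"ty":-2.8,"tz":-0.5,"roll":0},{"fingers":-1,"tx":0,"ty":-3.6,"tz":-0.5,"roll":0},{"fingers":-1,"tx":0,"ty":-4.4,"tz":-0.5,"roll":0},{"fingers":-1,"tx":0,"ty":-5.2,"tz":-0.5,"roll":0}]' 40
python3 -m crank '[{"fingers":-1,"tx":0,"ty":-0.8,"tz":0,"roll":0},{"fingers":-1,"tx":0,"ty":-1.6,"tz":0,"roll":0},{"fingers":-1,"tx":0,"ty":-2.4,"tz":0,"roll":0},{"fingers":-1,"tx":0,"ty":-3.1,"tz":0,"roll":0},{"fingers":-1,"tx":0,"ty":-3.8,"tz":0,"roll":0},{"fingers":-1,"tx":0,"ty":-4.3,"tz":0,"roll":0},{"fingers":-1,"tx":0,"ty":-4.6,"tz":0,"roll":0},{"fingers":-1,"tx":0,"ty":-4.66,"tz":0,"roll":0}]' 40
python3 - <<'E'
from h import *
f=np.array([.994,-.107]);a=np.array([.6385,-.1675])
for s,z in((-.060,.345),(-.060,.271)): print(goto(np.r_[a+s*f,z],[.107,.994]))
im,d,T,f,cx,cy=cam('scene'); b,*_=cam('top')
save('s4.png',np.hstack([cv2.resize(im[60:260,150:350],(400,400)),cv2.resize(b[100:240,310:450],(400,400))]))
E
```

```text
time: 9.25
tool_pos: [0.5823, 0.0245, 0.3448]
tool_rot: [-3.046, 1.569, 3.13]
contact_force: [1.2, -0.6, -1.8]
opening: 0.0127
time: 10.25
tool_pos: [0.5633, -0.1598, 0.3455]
tool_rot: [2.377, 1.57, 2.27]
contact_force: [0.8, 0.1, -2.2]
opening: 0.0131
{'t': 10.25, 'pos': array([ 0.5633, -0.1598,  0.3455]), 'u': array([0.012, 0.011, 0.39 ]), 'F': array([ 0.8,  0.1, -2.2]), 'op': 0.0131, 'roll': np.float64(0.0)}
{'t': 10.25, 'pos': array([ 0.5633, -0.1598,  0.3455]), 'u': array([1.862, 0.01 , 0.39 ]), 'F': array([ 0.8,  0.1, -2.2]), 'op': 0.0131, 'roll': np.float64(0.0)}
```

View pics/s4.png

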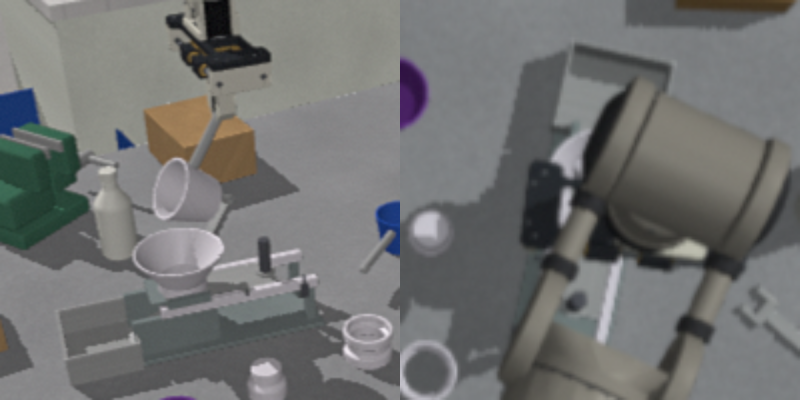

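Left panel: the tilted cup sits above the funnel with its mouth at (172,190) and the funnel at (180,255). The measured weight matches cup plus five balls. I'll check the lip position in the cloud before lowering.

```bash
python3 - <<'E'
from h import *
f=np.array([.994,-.107]);l=np.array([.107,.994])
s=observe();im,d,T,*k=cam('scene');X=cloud(d,T,*k).reshape(-1,3)
X=X[~np.isnan(X[:,0])]; r=X[:,:2]-s['tool_pos'][:2]; Y=np.c_[r@f,r@l,X[:,2]-(s['tool_pos'][2]-.011)]
m=(abs(Y[:,1])<.06)&(Y[:,0]>-.04)&(Y[:,0]<.15)&(Y[:,2]<-.04)&(Y[:,2]>-.175); Y=Y[m]
print(len(Y),Y.min(0).round(4),Y.max(0).round(4))
i=np.argsort(-Y[:,0])[:8];print('foremost',Y[i].round(3).tolist())
i=np.argsort(Y[:,2])[:8];print('lowest',Y[i].round(3).tolist())
i=np.argsort(-Y[:,2])[:4]
E
python3 -m crank '[{"fingers":-1,"tx":0,"ty":0,"tz":0.2,"roll":0},{"fingers":-1,"tx":0.2,"ty":0,"tz":0.4,"roll":0},{"fingers":-1,"tx":0.5,"ty":0,"tz":0.5,"roll":0},{"fingers":-1,"tx":0.8,"ty":0,"tz":0.5,"roll":0},{"fingers":-1,"tx":1.1,"ty":0,"tz":0.5,"roll":0},{"fingers":-1,"tx":1.3,"ty":0,"tz":0.5,"roll":0},{"fingers":-1,"tx":1.4,"ty":0,"tz":0.5,"roll":0},{"fingers":-1,"tx":1.4,"ty":0,"tz":0.5,"roll":0}]' 40
```

```text
924 [ 0.0089 -0.044  -0.1438] [ 0.0989  0.045  -0.0402]
foremost [[0.099, -0.0, -0.13], [0.098, -0.011, -0.127], [0.098, -0.003, -0.129], [0.098, 0.005, -0.13], [0.098, 0.015, -0.128], [0.097, -0.004, -0.126], [0.097, -0.014, -0.125], [0.096, 0.0, -0.13]]
lowest [[0.036, 0.021, -0.144], [0.038, 0.02, -0.144], [0.044, 0.022, -0.141], [0.042, 0.023, -0.141], [0.049, 0.021, -0.141], [0.036, 0.022, -0.141], [0.033, 0.023, -0.14], [0.052, 0.021, -0.14]]
time: 11.4
tool_pos: [0.5833, -0.1616, 0.2897]
tool_rot: [1.085, 1.571, 0.978]
contact_force: [1.2, -0.1, -2.1]
opening: 0.0131
```

The lip is at 98 mm forward and 130 mm below the rod, which matches the model. I'll lower it into the funnel and drive forward so the far wall tips the cup.

```bash
python3 -m crank '[{"fingers":-1,"tx":0.3,"ty":0,"tz":0,"roll":0},{"fingers":-1,"tx":0.55,"ty":0,"tz":0,"roll":0},{"fingers":-1,"tx":0.55,"ty":0,"tz":0.14,"roll":0},{"fingers":-1,"tx":0.42,"ty":0,"tz":0.4,"roll":0},{"fingers":-1,"tx":0.28,"ty":0,"tz":0.65,"roll":0},{"fingers":-1,"tx":0.17,"ty":0,"tz":0.9,"roll":0},{"fingers":-1,"tx":0.05,"ty":0,"tz":1.15,"roll":0},{"fingers":-1,"tx":-0.06,"ty":0,"tz":1.39,"roll":0}]' 40
python3 -m crank '[{"fingers":-1,"tx":-0.03,"ty":0,"tz":0.15,"roll":0},{"fingers":-1,"tx":-0.07,"ty":0,"tz":0.3,"roll":0},{"fingers":-1,"tx":-0.1,"ty":0,"tz":0.45,"roll":0},{"fingers":-1,"tx":-0.13,"ty":0,"tz":0.6,"roll":0},{"fingers":-1,"tx":-0.15,"ty":0,"tz":0.75,"roll":0},{"fingers":-1,"tx":-0.16,"ty":0,"tz":0.9,"roll":0},{"fingers":-1,"tx":-0.17,"ty":0,"tz":1.05,"roll":0},{"fingers":-1,"tx":-0.17,"ty":0,"tz":1.15,"roll":0}]' 40
python3 - <<'E'
from h import *
im,d,T,*k=cam('scene'); save('s5.png',cv2.resize(im[60:260,150:350],(600,600),interpolation=cv2.INTER_CUBIC))
E
```

```text
time: 12.4
tool_pos: [0.6384, -0.1674, 0.2921]
tool_rot: [3.005, 1.568, 2.898]
contact_force: [-3.6, 1.0, -2.9]
opening: 0.013
time: 13.4
tool_pos: [0.6853, -0.1726, 0.2989]
tool_rot: [-0.078, 1.569, -0.185]
contact_force: [0.5, 0.2, 0.3]
opening: 0.0005
```

View pics/s5.png

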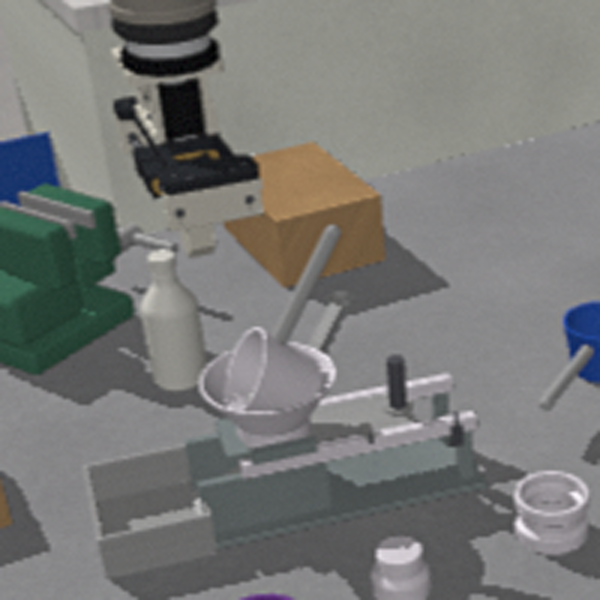

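The rod slipped out of the jaws. The cup now rests in the funnel, mouth at about (245,370), with its handle up to (330,232). Nothing is lost so far. I'll measure the cup's pose there.

```bash
python3 - <<'E'
from h import *
f=np.array([.994,-.107]);l=np.array([.107,.994]);a=np.array([.6385,-.1675])
for n in('scene','top'):
    im,d,T,*k=cam(n);P=cloud(d,T,*k);X=P.reshape(-1,3)
    r=X[:,:2]-a; Y=np.c_[r@f,r@l,X[:,2]]
    m=(abs(Y[:,1])<.07)&(abs(Y[:,0]+.03)<.11)&(Y[:,2]>.15)&(Y[:,2]<.262); Z=Y[m]
    print(n,len(Z))
    rod=Z[(Z[:,2]>.205)]
    if len(rod)>10:
        v=cv2.fitLine(rod.astype(np.float32),cv2.DIST_HUBER,0,.001,.001).ravel();print('rod',len(rod),v.round(3),rod[rod[:,2].argmax()].round(3), rod[rod[:,2].argmin()].round(3))
    for z in np.arange(.15,.26,.015):
        q=Z[(Z[:,2]>z)&(Z[:,2]<z+.015)]
        if len(q): print(round(z,3),len(q),q.min(0)[:2].round(3),q.max(0)[:2].round(3))
E
```

```text
scene 487
rod 128 [-0.533  0.055  0.844 -0.046  0.006  0.234] [-0.064  0.008  0.262] [-0.03   0.004  0.206]
0.15 170 [-0.043 -0.044] [0.022 0.04 ]
0.165 104 [-0.026 -0.039] [0.015 0.038]
0.18 62 [-0.027 -0.022] [0.003 0.021]
0.195 33 [-0.037 -0.003] [-0.02   0.011]
0.21 34 [-0.048 -0.003] [-0.025  0.008]
0.225 34 [-0.055 -0.002] [-0.035  0.01 ]
0.24 35 [-0.067  0.001] [-0.045  0.012]
0.255 15 [-0.07   0.002] [-0.051  0.013]
top 36
0.15 11 [-0.004 -0.041] [0.013 0.031]
0.165 18 [-0.004 -0.038] [0.014 0.035]
0.18 7 [-0.003 -0.021] [-0.    -0.001]
```

```bash
python3 -m crank '[{"fingers":-1,"tx":-0.6,"ty":0,"tz":0,"roll":0},{"fingers":-1,"tx":-1.2,"ty":0.3,"tz":0,"roll":0},{"fingers":0,"tx":-1.6,"ty":1,"tz":-0.5,"roll":0},{"fingers":0,"tx":-1.6,"ty":2,"tz":-1.2,"roll":0},{"fingers":0,"tx":-1.6,"ty":3,"tz":-2,"roll":0},{"fingers":0,"tx":-1.6,"ty":4,"tz":-2.8,"roll":0},{"fingers":0,"tx":-1.6,"ty":4.5,"tz":-3.1,"roll":0},{"fingers":0,"tx":-1.6,"ty":4.5,"tz":-3.1,"roll":0}]' 40
python3 - <<'E'
from h import *
im,d,T,*k=cam('scene'); b,db,Tb,*kb=cam('top')
np.savez('pics/s6.npz',im=im,b=b,P=cloud(d,T,*k),Q=cloud(db,Tb,*kb))
save('s6.png',np.hstack([cv2.resize(im[135:225,185:275],(400,400),interpolation=cv2.INTER_CUBIC),cv2.resize(b[120:220,330:430],(400,400),interpolation=cv2.INTER_CUBIC)]))
f=np.array([.994,-.107]);l=np.array([.107,.994]);a=np.array([.6385,-.1675])
for P in(cloud(d,T,*k),cloud(db,Tb,*kb)):
    X=P.reshape(-1,3); r=X[:,:2]-a; Y=np.c_[r@f,r@l,X[:,2]]
    q=Y[(abs(Y[:,1])<.025)&(Y[:,0]>-.11)&(Y[:,0]<-.01)&(Y[:,2]>.205)&(Y[:,2]<.30)]
    if len(q)>9: print(len(q),cv2.fitLine(q.astype(np.float32),cv2.DIST_HUBER,0,.001,.001).ravel().round(3),q[q[:,2].argsort()[-4:]].round(3).tolist())
E
```

```text
time: 14.55
tool_pos: [0.5801, 0.0208, 0.3637]
tool_rot: [-0.054, 1.569, -0.158]
contact_force: [1.0, -1.6, 0.2]
opening: 0.0456
170 [-0.522  0.021  0.852 -0.051  0.007  0.241] [[-0.073, 0.003, 0.278], [-0.071, 0.01, 0.279], [-0.075, 0.006, 0.279], [-0.07, 0.005, 0.279]]
74 [-0.551  0.006  0.835 -0.054  0.003  0.248] [[-0.077, 0.008, 0.276], [-0.071, 0.006, 0.278], [-0.071, 0.004, 0.278], [-0.071, 0.001, 0.28]]
```

View pics/s6.png

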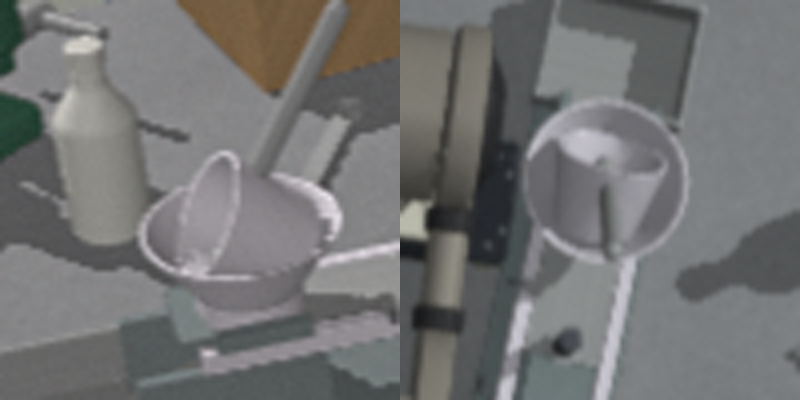

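The left panel shows the cup lying in the funnel with its mouth at (210,215). The right panel shows the rod at (610,215). The rod's elevation is about 58°. From here I can't tell whether the balls came out, so I'll regrip deeper and weigh the cup.

```bash
python3 - <<'E'
from h import *
f=np.array([.994,-.107]);l=np.array([.107,.994]);a=np.array([.6385,-.1675])
print(goto(np.r_[a-.052*f+.005*l,.36],[.107,.994])); print(goto(np.r_[a-.052*f+.005*l,.2565]))
E
```

```text
{'t': 14.65, 'pos': array([0.5808, 0.019 , 0.3629]), 'u': array([ 0.075, -4.357,  0.631]), 'F': array([0.2, 0.1, 0.1]), 'op': 0.0459, 'roll': np.float64(0.002)}
{'t': 14.65, 'pos': array([0.5808, 0.019 , 0.3629]), 'u': array([ 2.663, -4.355,  0.629]), 'F': array([0.2, 0.1, 0.1]), 'op': 0.0459}
```

```bash
python3 -m crank '[{"fingers":0.4,"tx":0,"ty":-0.8,"tz":0.2,"roll":0},{"fingers":0.4,"tx":0,"ty":-1.8,"tz":0.4,"roll":0},{"fingers":0.4,"tx":0,"ty":-2.8,"tz":0.63,"roll":0},{"fingers":0.4,"tx":0,"ty":-3.7,"tz":0.63,"roll":0},{"fingers":0.4,"tx":0,"ty":-4.36,"tz":0.63,"roll":0},{"fingers":0.4,"tx":0.3,"ty":-4.36,"tz":0.63,"roll":0},{"fingers":0.4,"tx":1,"ty":-4.36,"tz":0.63,"roll":0},{"fingers":0.4,"tx":1.7,"ty":-4.36,"tz":0.63,"roll":0}]' 40
python3 -m crank '[{"fingers":0.4,"tx":0.5,"ty":0,"tz":0,"roll":0},{"fingers":0.4,"tx":0.95,"ty":0,"tz":0,"roll":0},{"fingers":0.4,"tx":0.95,"ty":0,"tz":0,"roll":0},{"fingers":-1,"tx":0.95,"ty":0,"tz":0,"roll":0},{"fingers":-1,"tx":0.95,"ty":0,"tz":0,"roll":0},{"fingers":-1,"tx":0.95,"ty":0,"tz":0,"roll":0},{"fingers":-1,"tx":0.95,"ty":0,"tz":0,"roll":0},{"fingers":-1,"tx":0.95,"ty":0,"tz":0,"roll":0}]' 40
python3 -m crank '[{"fingers":-1,"tx":0,"ty":0,"tz":0,"roll":0},{"fingers":-1,"tx":0,"ty":0,"tz":0,"roll":0},{"fingers":-1,"tx":-0.2,"ty":0,"tz":0,"roll":0},{"fingers":-1,"tx":-0.4,"ty":0,"tz":0,"roll":0},{"fingers":-1,"tx":-0.7,"ty":0,"tz":0,"roll":0},{"fingers":-1,"tx":-1,"ty":0,"tz":0,"roll":0},{"fingers":-1,"tx":-1,"ty":0,"tz":0,"roll":0},{"fingers":-1,"tx":-1,"ty":0,"tz":0,"roll":0}]' 60
python3 - <<'E'
from h import *
for i in range(4):
    print(observe()['contact_force'].round(2)); im,d,T,*k=cam('scene')
f=np.array([.994,-.107]);l=np.array([.107,.994]);s=observe()
X=cloud(d,T,*k).reshape(-1,3);r=X[:,:2]-s['tool_pos'][:2];Y=np.c_[r@f,r@l,X[:,2]-s['tool_pos'][2]]
m=(abs(Y[:,1])<.06)&(abs(Y[:,0])<.15)&(Y[:,2]<-.025)&(Y[:,2]+s['tool_pos'][2]>.145);Y=Y[m]
q=Y[(abs(Y[:,1])<.015)&(Y[:,2]>-.07)];print(cv2.fitLine(q.astype(np.float32),cv2.DIST_HUBER,0,.001,.001).ravel().round(3))
print(Y.min(0).round(3),Y.max(0).round(3),s['tool_pos'])
E
```

```text
time: 15.65
tool_pos: [0.5869, -0.1564, 0.2931]
tool_rot: [2.444, 1.57, 2.337]
contact_force: [-1.1, -0.1, 0.3]
opening: 0.0644
time: 16.65
tool_pos: [0.5868, -0.1563, 0.2571]
tool_rot: [-0.182, 1.571, -0.288]
contact_force: [-0.1, -0.5, 0.8]
opening: 0.0187
time: 17.65
tool_pos: [0.5866, -0.1562, 0.2967]
tool_rot: [2.446, 1.57, 2.34]
contact_force: [0.1, 0.2, -3.2]
opening: 0.0127
[ 0.13  0.24 -3.25]
[-0.68 -0.65 -1.8 ]
[-0.3  -0.67 -2.61]
[-0.   -0.57 -1.87]
[-0.591  0.026  0.806  0.021  0.004 -0.048]
[-0.001 -0.045 -0.151] [ 0.093  0.05  -0.025] [ 0.58661668 -0.15627268  0.29638959]
```

The weight is about 2.4 N, so the balls are still in the cup and the rod is held at about 57°. I'll repeat the push shallower, in steps, with a 60 N grip, and check the rod angle after each step.

```bash
cat >> h.py <<'E'
def rod():
    f=np.array([.994,-.107]);l=np.array([.107,.994]);a=np.array([.6385,-.1675])
    s=observe();im,d,T,*k=cam('scene');X=cloud(d,T,*k).reshape(-1,3);t=s['tool_pos']
    r=X[:,:2]-a;Y=np.c_[r@f,r@l,X[:,2]];st=(t[:2]-a)@f;lt=(t[:2]-a)@l
    q=Y[(abs(Y[:,1]-lt)<.018)&(abs(Y[:,0]-st-.01)<.08)&(Y[:,2]<t[2]-.028)&(Y[:,2]>t[2]-.075)]
    v=cv2.fitLine(q.astype(np.float32),cv2.DIST_HUBER,0,.001,.001).ravel()
    c=Y[(abs(Y[:,1]-lt)<.06)&(abs(Y[:,0]-st)<.15)&(Y[:,2]<t[2]-.03)&(Y[:,2]>.145)]
    print('s,l,z',st.round(4),lt.round(4),t[2].round(4),'F',s['contact_force'].round(1),'op',round(s['opening'],4),'rod n',len(q),'th',(np.degrees(np.arctan2(abs(v[2]),-v[0]*np.sign(v[2])))).round(1),v.round(3),'cup ext',c.min(0).round(3),c.max(0).round(3))
    return im
E
python3 -m crank '[{"fingers":-1,"tx":0.3,"ty":-0.1,"tz":0,"roll":0},{"fingers":-1,"tx":0.68,"ty":-0.14,"tz":0.05,"roll":0},{"fingers":-1,"tx":0.65,"ty":-0.14,"tz":0.2,"roll":0},{"fingers":-1,"tx":0.5,"ty":-0.14,"tz":0.4,"roll":0},{"fingers":-1,"tx":0.35,"ty":-0.14,"tz":0.65,"roll":0},{"fingers":-1,"tx":0.19,"ty":-0.14,"tz":0.9,"roll":0},{"fingers":-1,"tx":0.07,"ty":-0.14,"tz":1.2,"roll":0},{"fingers":-1,"tx":-0.04,"ty":-0.14,"tz":1.47,"roll":0}]' 60
python3 - <<'E'
from h import *
im=rod(); save('s7.png',cv2.resize(im[60:260,150:350],(600,600),interpolation=cv2.INTER_CUBIC))
E
```

```text
time: 18.85
tool_pos: [0.6444, -0.168, 0.2997]
tool_rot: [-3.047, 1.569, 3.129]
contact_force: [-4.6, 0.3, -1.9]
opening: 0.0127
s,l,z 0.0059 0.0001 0.2997 F [-4.6  0.3 -1.9] op 0.0127 rod n 97 th 73.5 [-0.284 -0.005  0.959  0.01   0.005  0.248] cup ext [-0.041 -0.042  0.145] [0.057 0.048 0.269]
```

```bash
python3 -m crank '[{"fingers":-1,"tx":0,"ty":0,"tz":0.08,"roll":0},{"fingers":-1,"tx":0,"ty":0,"tz":0.16,"roll":0},{"fingers":-1,"tx":-0.02,"ty":0,"tz":0.24,"roll":0},{"fingers":-1,"tx":-0.04,"ty":0,"tz":0.32,"roll":0},{"fingers":-1,"tx":-0.05,"ty":0,"tz":0.4,"roll":0},{"fingers":-1,"tx":-0.05,"ty":0,"tz":0.45,"roll":0},{"fingers":-1,"tx":-0.05,"ty":0,"tz":0.5,"roll":0},{"fingers":-1,"tx":-0.05,"ty":0,"tz":0.5,"roll":0}]' 60
python3 - <<'E'
from h import *
im=rod(); save('s8.png',cv2.resize(im[60:260,150:350],(600,600),interpolation=cv2.INTER_CUBIC))
E
```

```text
time: 19.9
tool_pos: [0.6636, -0.1698, 0.3029]
tool_rot: [-2.851, 1.57, -2.958]
contact_force: [-7.7, 1.4, 7.3]
opening: 0.0111
s,l,z 0.0252 0.0004 0.3029 F [-7.7  1.4  7.3] op 0.0111 rod n 93 th 79.7 [-0.179  0.028  0.983  0.02   0.005  0.25 ] cup ext [-0.016 -0.042  0.145] [0.056 0.043 0.272]
```

The angle is about 80°, but the pads are creeping off the rod: the opening has dropped to 11 mm. I'll back off the wall, lift 20 mm and check the cup.

```bash
python3 -m crank '[{"fingers":-1,"tx":-0.05,"ty":0,"tz":-0.1,"roll":0},{"fingers":-1,"tx":-0.1,"ty":0,"tz":-0.2,"roll":0},{"fingers":-1,"tx":-0.2,"ty":0,"tz":-0.25,"roll":0},{"fingers":-1,"tx":-0.3,"ty":0,"tz":-0.3,"roll":0},{"fingers":-1,"tx":-0.4,"ty":0,"tz":-0.32,"roll":0},{"fingers":-1,"tx":-0.5,"ty":0,"tz":-0.35,"roll":0},{"fingers":-1,"tx":-0.5,"ty":0,"tz":-0.35,"roll":0},{"fingers":-1,"tx":-0.5,"ty":0,"tz":-0.35,"roll":0}]' 60
python3 - <<'E'
from h import *
rod(); im=rod(); save('s9.png',cv2.resize(im[60:260,150:350],(600,600),interpolation=cv2.INTER_CUBIC))
E
```

```text
time: 20.95
tool_pos: [0.6506, -0.1688, 0.3203]
tool_rot: [2.243, 1.571, 2.137]
contact_force: [0.1, -0.1, -2.3]
opening: 0.0116
s,l,z 0.0122 0.0 0.3203 F [ 0.1 -0.1 -2.3] op 0.0116 rod n 96 th 74.7 [-0.264  0.032  0.964  0.011  0.004  0.269] cup ext [-0.05  -0.044  0.145] [0.056 0.041 0.29 ]
s,l,z 0.0122 0.0 0.3203 F [-0.7  0.4 -2.6] op 0.0114 rod n 97 th 74.4 [-0.269  0.041  0.962  0.011  0.004  0.27 ] cup ext [-0.021 -0.044  0.145] [0.057 0.054 0.29 ]
```

View pics/s9.png

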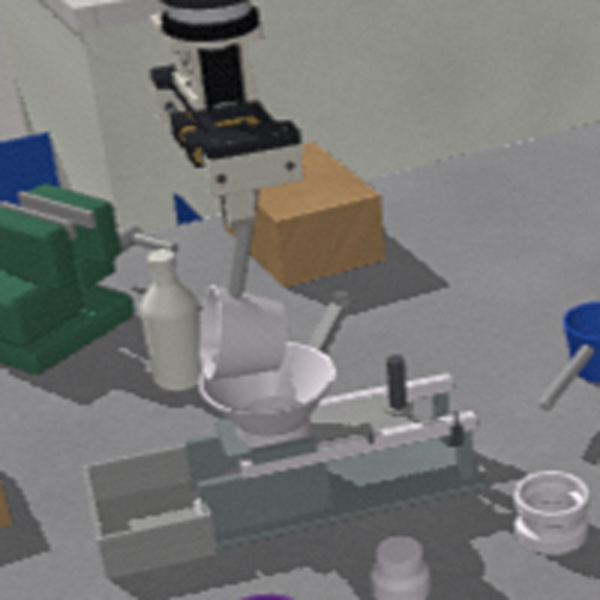

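The view shows the cup hanging at about 75° over the funnel, mouth at (215,330), with the balls still inside (2.4 N). The long pad-to-rod contact resists pivoting and makes the rod walk out. I'll set the cup back in the funnel and regrip only the very end of the rod with the fingertips, so it pivots easily.

```bash
python3 -m crank '[{"fingers":-1,"tx":0.25,"ty":0,"tz":-0.2,"roll":0},{"fingers":-1,"tx":0.55,"ty":0,"tz":-0.3,"roll":0},{"fingers":-1,"tx":0.85,"ty":0,"tz":-0.4,"roll":0},{"fingers":-1,"tx":1.1,"ty":0,"tz":-0.65,"roll":0},{"fingers":-1,"tx":1.3,"ty":0,"tz":-0.9,"roll":0},{"fingers":-1,"tx":1.5,"ty":0,"tz":-1.15,"roll":0},{"fingers":-1,"tx":1.5,"ty":0,"tz":-1.15,"roll":0},{"fingers":-0.2,"tx":1.5,"ty":0,"tz":-1.15,"roll":0}]' 60
python3 -m crank '[{"fingers":-0.2,"tx":0,"ty":0,"tz":0,"roll":0},{"fingers":-0.2,"tx":0,"ty":0,"tz":0,"roll":0},{"fingers":-0.2,"tx":-0.3,"ty":0,"tz":0,"roll":0},{"fingers":-0.2,"tx":-0.7,"ty":0,"tz":0,"roll":0},{"fingers":-0.2,"tx":-1.1,"ty":0,"tz":0,"roll":0},{"fingers":-0.2,"tx":-1.4,"ty":0,"tz":0,"roll":0},{"fingers":-0.2,"tx":-1.5,"ty":0,"tz":0,"roll":0},{"fingers":-0.2,"tx":-1.5,"ty":0,"tz":0,"roll":0}]' 60
python3 - <<'E'
from h import *
f=np.array([.994,-.107]);l=np.array([.107,.994]);a=np.array([.6385,-.1675])
im,d,T,*k=cam('scene');X=cloud(d,T,*k).reshape(-1,3); r=X[:,:2]-a; Y=np.c_[r@f,r@l,X[:,2]]
t=observe()['tool_pos']
q=Y[(abs(Y[:,1])<.03)&(Y[:,0]>-.11)&(Y[:,0]<.02)&(Y[:,2]>.2)&(Y[:,2]<t[2]-.027)]
print(t,(t[:2]-a)@f,len(q),cv2.fitLine(q.astype(np.float32),cv2.DIST_HUBER,0,.001,.001).ravel().round(3),q[q[:,2].argsort()[-4:]].round(3).tolist())
E
```

```text
time: 22.05
tool_pos: [0.6052, -0.164, 0.261]
tool_rot: [-0.178, 1.57, -0.284]
contact_force: [0.6, -0.4, -0.2]
opening: 0.0077
time: 23.05
tool_pos: [0.6048, -0.1639, 0.3205]
tool_rot: [0.758, 1.571, 0.652]
contact_force: [0.4, 0.4, -0.1]
opening: 0.037
[ 0.60475558 -0.16383915  0.32007053] -0.033933660352481326 181 [-0.551  0.013  0.835 -0.052  0.005  0.239] [[-0.074, 0.007, 0.277], [-0.076, 0.002, 0.277], [-0.078, 0.003, 0.277], [-0.076, 0.009, 0.277]]
```

```bash
python3 - <<'E'
from h import *
f=np.array([.994,-.107]);l=np.array([.107,.994]);a=np.array([.6385,-.1675])
print(goto(np.r_[a-.077*f+.004*l,.283],[.107,.994]))
E
```

```text
{'t': 23.1, 'pos': array([ 0.6048, -0.1638,  0.3201]), 'u': array([ 0.928,  0.1  , -1.075]), 'F': array([ 0.4,  0.5, -0.1]), 'op': 0.0369, 'roll': np.float64(0.004)}
```

```bash
python3 -m crank '[{"fingers":-0.2,"tx":0,"ty":0.05,"tz":-0.5,"roll":0},{"fingers":-0.2,"tx":0,"ty":0.1,"tz":-1.07,"roll":0},{"fingers":-0.2,"tx":0.4,"ty":0.1,"tz":-1.07,"roll":0},{"fingers":-0.2,"tx":0.93,"ty":0.1,"tz":-1.07,"roll":0},{"fingers":-1,"tx":0.93,"ty":0.1,"tz":-1.07,"roll":0},{"fingers":-1,"tx":0.93,"ty":0.1,"tz":-1.07,"roll":0},{"fingers":-1,"tx":0.93,"ty":0.1,"tz":-1.07,"roll":0},{"fingers":-1,"tx":0.93,"ty":0.1,"tz":-1.07,"roll":0}]' 60
python3 -m crank '[{"fingers":-1,"tx":0,"ty":0,"tz":0,"roll":0},{"fingers":-1,"tx":-0.15,"ty":0,"tz":0.15,"roll":0},{"fingers":-1,"tx":-0.3,"ty":0,"tz":0.3,"roll":0},{"fingers":-1,"tx":-0.5,"ty":0,"tz":0.6,"roll":0},{"fingers":-1,"tx":-0.72,"ty":0,"tz":1,"roll":0},{"fingers":-1,"tx":-0.85,"ty":0,"tz":1.35,"roll":0},{"fingers":-1,"tx":-0.97,"ty":0,"tz":1.7,"roll":0},{"fingers":-1,"tx":-0.97,"ty":0,"tz":1.7,"roll":0}]' 60
python3 - <<'E'
from h import *
im=rod()
E
```

```text
time: 24.1
tool_pos: [0.5629, -0.1555, 0.2839]
tool_rot: [-0.446, 1.57, -0.553]
contact_force: [-0.5, -1.0, 0.6]
opening: 0.0122
time: 25.1
tool_pos: [0.6308, -0.1627, 0.3225]
tool_rot: [-1.264, 1.57, -1.37]
contact_force: [-3.5, -0.4, 3.0]
opening: 0.0115
s,l,z -0.0082 0.004 0.3225 F [-3.5 -0.4  3. ] op 0.0115 rod n 97 th 77.6 [-0.215  0.037  0.976  0.002  0.008  0.271] cup ext [-0.028 -0.041  0.145] [0.042 0.044 0.292]
```

The rod is now centred in the pads at 78°. I'll continue.

```bash
python3 -m crank '[{"fingers":-1,"tx":-0.03,"ty":0,"tz":0.1,"roll":0},{"fingers":-1,"tx":-0.06,"ty":0,"tz":0.2,"roll":0},{"fingers":-1,"tx":-0.09,"ty":0,"tz":0.3,"roll":0},{"fingers":-1,"tx":-0.12,"ty":0,"tz":0.4,"roll":0},{"fingers":-1,"tx":-0.15,"ty":0,"tz":0.5,"roll":0},{"fingers":-1,"tx":-0.18,"ty":0,"tz":0.6,"roll":0},{"fingers":-1,"tx":-0.2,"ty":0,"tz":0.7,"roll":0},{"fingers":-1,"tx":-0.2,"ty":0,"tz":0.7,"roll":0}]' 60
python3 - <<'E'
from h import *
im=rod(); save('s10.png',cv2.resize(im[60:260,150:350],(600,600),interpolation=cv2.INTER_CUBIC))
E
```

```text
time: 26.15
tool_pos: [0.6585, -0.1656, 0.3301]
tool_rot: [0.451, 1.57, 0.345]
contact_force: [-1.6, 0.4, -1.4]
opening: 0.0118
s,l,z 0.0197 0.0041 0.3301 F [-1.6  0.4 -1.4] op 0.0118 rod n 93 th 86.9 [-0.054  0.06   0.997  0.023  0.007  0.278] cup ext [-0.018 -0.042  0.145] [0.052 0.042 0.299]
```

```bash
python3 -m crank '[{"fingers":-1,"tx":-0.02,"ty":0,"tz":0.12,"roll":0},{"fingers":-1,"tx":-0.03,"ty":0,"tz":0.24,"roll":0},{"fingers":-1,"tx":-0.05,"ty":0,"tz":0.36,"roll":0},{"fingers":-1,"tx":-0.06,"ty":0,"tz":0.48,"roll":0},{"fingers":-1,"tx":-0.06,"ty":0,"tz":0.6,"roll":0},{"fingers":-1,"tx":-0.06,"ty":0,"tz":0.72,"roll":0},{"fingers":-1,"tx":-0.06,"ty":0,"tz":0.85,"roll":0},{"fingers":-1,"tx":-0.06,"ty":0,"tz":0.85,"roll":0}]' 60
python3 - <<'E'
from h import *
im=rod(); print(observe()['qpos'].round(2))
E
```

```text
time: 27.2
tool_pos: [0.6924, -0.1692, 0.3324]
tool_rot: [0.267, 1.57, 0.16]
contact_force: [-2.3, -0.6, -0.5]
opening: 0.0117
s,l,z 0.0538 0.0041 0.3324 F [-2.3 -0.6 -0.5] op 0.0117 rod n 96 th 97.8 [ 0.135 -0.02   0.991  0.049  0.008  0.282] cup ext [-0.053 -0.041  0.145] [0.057 0.045 0.302]
[-0.35  0.7   0.71  0.    1.73 -1.81]
```

```bash
python3 -m crank '[{"fingers":-1,"tx":0,"ty":0,"tz":0.15,"roll":0},{"fingers":-1,"tx":0,"ty":0,"tz":0.3,"roll":0},{"fingers":-1,"tx":0.02,"ty":0,"tz":0.45,"roll":0},{"fingers":-1,"tx":0.03,"ty":0,"tz":0.6,"roll":0},{"fingers":-1,"tx":0.03,"ty":0,"tz":0.7,"roll":0},{"fingers":-1,"tx":0,"ty":0,"tz":0.55,"roll":0},{"fingers":-1,"tx":-0.1,"ty":0,"tz":0.35,"roll":0},{"fingers":-1,"tx":-0.2,"ty":0,"tz":0.15,"roll":0}]' 60
python3 - <<'E'
from h import *
im=rod(); 
for i in range(3): im,d,*_=cam('scene'); print(observe()['contact_force'].round(2))
E
```

```text
time: 28.25
tool_pos: [0.6976, -0.1697, 0.3414]
tool_rot: [-0.008, 1.569, -0.115]
contact_force: [-0.3, 0.1, -1.8]
opening: 0.0122
s,l,z 0.059 0.0041 0.3414 F [-0.3  0.1 -1.8] op 0.0122 rod n 96 th 96.7 [0.117 0.036 0.993 0.053 0.008 0.291] cup ext [-0.006 -0.041  0.146] [0.062 0.044 0.311]
[ 0.31 -0.49 -2.28]
[-0.36 -0.34 -1.5 ]
[-1.29 -0.41 -1.9 ]
```

```bash
python3 -m crank '[{"fingers":-1,"tx":0,"ty":0,"tz":-0.3,"roll":0},{"fingers":-1,"tx":0,"ty":0,"tz":-0.6,"roll":0},{"fingers":-1,"tx":0,"ty":0,"tz":-0.4,"roll":0},{"fingers":-1,"tx":0,"ty":0,"tz":-0.7,"roll":0},{"fingers":-1,"tx":0,"ty":0,"tz":-0.5,"roll":0},{"fingers":-1,"tx":-0.2,"ty":0,"tz":-0.6,"roll":0},{"fingers":-1,"tx":-0.4,"ty":0,"tz":-0.6,"roll":0},{"fingers":-1,"tx":-0.4,"ty":0,"tz":-0.6,"roll":0}]' 60
python3 - <<'E'
from h import *
im=rod(); W=[]
for i in range(8): im,d,T,*k=cam('scene'); W.append(observe()['contact_force'][2])
print(np.mean(W))
b,db,*_=cam('wrist')
save('s11.png',np.hstack([cv2.resize(im[80:220,170:310],(400,400),interpolation=cv2.INTER_CUBIC),cv2.resize(b[:,120:520],(400,400))]))
E
```

```text
time: 29.45
tool_pos: [0.6746, -0.1674, 0.3579]
tool_rot: [-0.194, 1.568, -0.301]
contact_force: [0.3, -0.6, -1.3]
opening: 0.0118
s,l,z 0.0358 0.004 0.3579 F [ 0.3 -0.6 -1.3] op 0.0118 rod n 97 th 99.0 [0.156 0.032 0.987 0.03  0.008 0.307] cup ext [-0.05  -0.041  0.145] [0.038 0.044 0.328]
-1.102364920219618
```

View pics/s11.png

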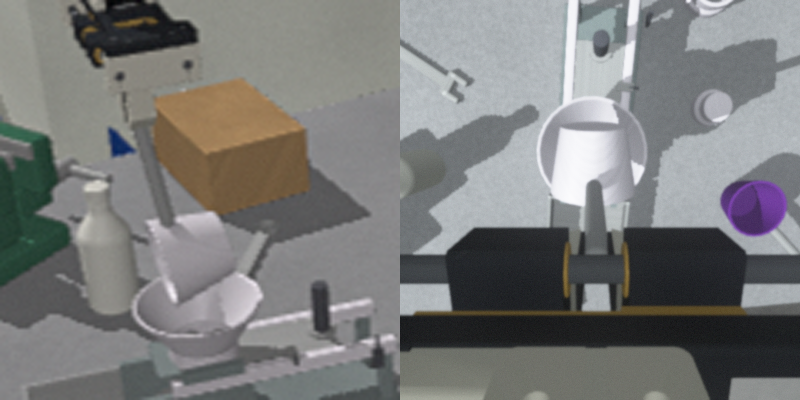

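The measured weight is now 1.10 N, down from 2.3 N, so the five balls (1.08 N) have left the cup. The left panel shows the cup at 99° over the funnel. Next I'll swing it back by backing its foot against the funnel's near wall.

```bash
python3 -m crank '[{"fingers":-1,"tx":0.15,"ty":0,"tz":-0.1,"roll":0},{"fingers":-1,"tx":0.4,"ty":0,"tz":-0.2,"roll":0},{"fingers":-1,"tx":0.7,"ty":0,"tz":-0.3,"roll":0},{"fingers":-1,"tx":1,"ty":0,"tz":-0.4,"roll":0},{"fingers":-1,"tx":1,"ty":0,"tz":-0.55,"roll":0},{"fingers":-1,"tx":0.9,"ty":0,"tz":-0.85,"roll":0},{"fingers":-1,"tx":0.8,"ty":0,"tz":-1.2,"roll":0},{"fingers":-1,"tx":0.72,"ty":0,"tz":-1.55,"roll":0}]' 60
python3 - <<'E'
from h import *
rod()
E
python3 -m crank '[{"fingers":-1,"tx":-0.03,"ty":0,"tz":-0.25,"roll":0},{"fingers":-1,"tx":-0.06,"ty":0,"tz":-0.5,"roll":0},{"fingers":-1,"tx":-0.06,"ty":0,"tz":-0.75,"roll":0},{"fingers":-1,"tx":-0.06,"ty":0,"tz":-1,"roll":0},{"fingers":-1,"tx":-0.04,"ty":0,"tz":-1.25,"roll":0},{"fingers":-1,"tx":-0.02,"ty":0,"tz":-1.5,"roll":0},{"fingers":-1,"tx":0,"ty":0,"tz":-1.7,"roll":0},{"fingers":-1,"tx":0.05,"ty":0,"tz":-1.9,"roll":0}]' 60
python3 - <<'E'
from h import *
rod()
E
```

```text
time: 30.95
tool_pos: [0.6123, -0.1608, 0.3288]
tool_rot: [-0.192, 1.568, -0.299]
contact_force: [1.7, 0.2, -0.3]
opening: 0.0121
s,l,z -0.0267 0.0039 0.3288 F [ 1.7  0.2 -0.3] op 0.0121 rod n 92 th 81.7 [-0.144  0.049  0.988 -0.022  0.008  0.276] cup ext [-0.058 -0.039  0.145] [0.009 0.045 0.298]
time: 32.0
tool_pos: [0.5364, -0.1525, 0.3257]
tool_rot: [0.41, 1.57, 0.304]
contact_force: [2.0, -0.2, -0.3]
opening: 0.012
s,l,z -0.1031 0.004 0.3257 F [ 2.  -0.2 -0.3] op 0.012 rod n 111 th 57.3 [-0.54   0.02   0.842 -0.08   0.007  0.275] cup ext [-0.097 -0.039  0.145] [0.007 0.046 0.295]
```

The angle is back to 57°. I'll lift clear and carry the cup back to where it stood.

```bash
python3 - <<'E'
from h import *
print(goto([.607,.230,.385],[.107,.994]))
E
python3 -m crank '[{"fingers":-1,"tx":-0.3,"ty":0,"tz":0.05,"roll":0},{"fingers":-1,"tx":-0.9,"ty":0,"tz":0.1,"roll":0},{"fingers":-1,"tx":-1.5,"ty":0.2,"tz":0.1,"roll":0},{"fingers":-1,"tx":-1.5,"ty":1.2,"tz":0.2,"roll":0},{"fingers":-1,"tx":-1.5,"ty":2.4,"tz":0.3,"roll":0},{"fingers":-1,"tx":-1.5,"ty":3.6,"tz":0.4,"roll":0},{"fingers":-1,"tx":-1.5,"ty":4.8,"tz":0.5,"roll":0},{"fingers":-1,"tx":-1.5,"ty":6,"tz":0.6,"roll":0}]' 50
python3 - <<'E'
from h import *
print(goto([.607,.230,.385],[.107,.994]))
print(goto([.607,.230,.205],[.107,.994]))
E
```

```text
{'t': 32.05, 'pos': array([ 0.5356, -0.1524,  0.3256]), 'u': array([-1.484,  9.696,  0.757]), 'F': array([ 1.5, -0.4,  0.6]), 'op': 0.0119, 'roll': np.float64(0.004)}
time: 33.05
tool_pos: [0.5861, 0.0851, 0.386]
tool_rot: [-2.95, 1.569, -3.057]
contact_force: [0.2, -0.8, -1.5]
opening: 0.0123
{'t': 33.05, 'pos': array([0.5861, 0.0851, 0.386 ]), 'u': array([0.023, 3.658, 0.133]), 'F': array([ 0.2, -0.8, -1.5]), 'op': 0.0123, 'roll': np.float64(0.004)}
{'t': 33.05, 'pos': array([0.5861, 0.0851, 0.386 ]), 'u': array([4.523, 3.659, 0.14 ]), 'F': array([ 0.2, -0.8, -1.5]), 'op': 0.0123, 'roll': np.float64(0.004)}
```

```bash
python3 -m crank '[{"fingers":-1,"tx":0,"ty":1,"tz":0.05,"roll":0},{"fingers":-1,"tx":0,"ty":2,"tz":0.1,"roll":0},{"fingers":-1,"tx":0,"ty":3,"tz":0.13,"roll":0},{"fingers":-1,"tx":0.6,"ty":3.66,"tz":0.13,"roll":0},{"fingers":-1,"tx":1.6,"ty":3.66,"tz":0.13,"roll":0},{"fingers":-1,"tx":2.8,"ty":3.66,"tz":0.13,"roll":0},{"fingers":-1,"tx":3.7,"ty":3.66,"tz":0.13,"roll":0},{"fingers":-1,"tx":4.3,"ty":3.66,"tz":0.13,"roll":0}]' 50
python3 - <<'E'
from h import *
s=observe();f=np.array([.994,-.107]);l=np.array([.107,.994]);t=s['tool_pos']
im,d,T,*k=cam('scene');X=cloud(d,T,*k).reshape(-1,3);r=X[:,:2]-t[:2];Y=np.c_[r@f,r@l,X[:,2]]
c=Y[(abs(Y[:,1])<.06)&(abs(Y[:,0]-.05)<.1)&(Y[:,2]<t[2]-.03)&(Y[:,2]>.008)]
q=c[(abs(c[:,1])<.018)&(c[:,2]>t[2]-.075)];v=cv2.fitLine(q.astype(np.float32),cv2.DIST_HUBER,0,.001,.001).ravel()
print(t,v,np.degrees(np.arctan2(abs(v[2]),abs(v[0]))),c.min(0),c.max(0),c[c[:,0].argmax()])
print(goto([.607,.230,.193]))
E
```

```text
time: 34.05
tool_pos: [0.6061, 0.2284, 0.2116]
tool_rot: [-2.782, 1.566, -2.889]
contact_force: [-0.2, -0.2, -1.7]
opening: 0.0117
[0.60610681 0.22842266 0.21158725] [-0.4525679   0.02531374  0.8913706   0.01995634  0.0029959   0.15888637] 63.082123 [ 0.00055776 -0.04298844  0.02324763] [0.09428852 0.04038905 0.18078585] [ 0.09428852 -0.00521883  0.03177094]
{'t': 34.1, 'pos': array([0.6051, 0.2282, 0.2085]), 'u': array([0.388, 0.052, 0.045]), 'F': array([-0.7,  0. , -3.6]), 'op': 0.012}
```

```bash
python3 -m crank '[{"fingers":-1,"tx":0.28,"ty":0,"tz":0,"roll":0},{"fingers":-1,"tx":0.4,"ty":0,"tz":-0.4,"roll":0},{"fingers":-1,"tx":0.63,"ty":0,"tz":-1,"roll":0},{"fingers":-1,"tx":0.84,"ty":0,"tz":-1.35,"roll":0},{"fingers":-1,"tx":1.04,"ty":0,"tz":-1.68,"roll":0},{"fingers":-1,"tx":1.3,"ty":0,"tz":-2,"roll":0},{"fingers":-1,"tx":1.56,"ty":0,"tz":-2.3,"roll":0},{"fingers":-1,"tx":1.56,"ty":0,"tz":-2.3,"roll":0}]' 40
cat >> h.py <<'E'
def rod2():
    s=observe();f=np.array([.994,-.107]);l=np.array([.107,.994]);t=s['tool_pos']
    im,d,T,*k=cam('scene');X=cloud(d,T,*k).reshape(-1,3);r=X[:,:2]-t[:2];Y=np.c_[r@f,r@l,X[:,2]]
    c=Y[(abs(Y[:,1])<.06)&(Y[:,0]>0)&(Y[:,0]<.22)&(Y[:,2]<t[2]+.03)&(Y[:,2]>.008)]
    q=c[(abs(c[:,1])<.018)&(c[:,0]<.09)&(c[:,0]>.02)];v=cv2.fitLine(q.astype(np.float32),cv2.DIST_HUBER,0,.001,.001).ravel()
    print(t,s['contact_force'].round(1),s['opening'],len(q),v.round(3),'th',np.degrees(np.arctan2(abs(v[2]),abs(v[0]))).round(1),c.min(0).round(3),c.max(0).round(3))
    return im
E
python3 -c "
from h import *
rod2()"
```

```text
time: 35.1
tool_pos: [0.5132, 0.2394, 0.1541]
tool_rot: [2.735, 1.568, 2.629]
contact_force: [-12.8, 1.1, 17.9]
opening: 0.0128
[0.51320893 0.23941567 0.15409014] [-12.8   1.1  17.9] 0.012804987201812487 282 [ 0.736  0.11  -0.668  0.046  0.003  0.109] th 42.3 [ 0.    -0.044  0.008] [0.16  0.042 0.177]
```

The tool is carrying 18 N of load mostly along the rod. I'll lighten the grip so the rod can turn in the pads and follow the arc further back.

```bash
python3 -m crank '[{"fingers":-1,"tx":0,"ty":0,"tz":-0.2,"roll":0},{"fingers":-1,"tx":0,"ty":0,"tz":-0.4,"roll":0},{"fingers":-1,"tx":0.1,"ty":0,"tz":-0.5,"roll":0},{"fingers":-1,"tx":0.3,"ty":0,"tz":-0.65,"roll":0},{"fingers":-1,"tx":0.6,"ty":0,"tz":-0.85,"roll":0},{"fingers":-1,"tx":0.9,"ty":0,"tz":-1,"roll":0},{"fingers":-1,"tx":1.2,"ty":0,"tz":-1.15,"roll":0},{"fingers":-1,"tx":1.2,"ty":0,"tz":-1.15,"roll":0}]' 10
python3 -c "
from h import *
rod2()"
```

```text
time: 36.15
tool_pos: [0.469, 0.243, 0.102]
tool_rot: [-2.675, 1.569, -2.781]
contact_force: [-1.2, -1.0, 0.4]
opening: 0.0136
[0.46899365 0.24298589 0.1020113 ] [-1.2 -1.   0.4] 0.013556534226866144 194 [ 0.97   0.013 -0.241  0.056  0.003  0.076] th 14.0 [ 0.    -0.041  0.008] [0.181 0.043 0.126]
```

```bash
python3 -m crank '[{"fingers":-1,"tx":0.2,"ty":0,"tz":-0.1,"roll":0},{"fingers":-1,"tx":0.4,"ty":0,"tz":-0.17,"roll":0},{"fingers":-1,"tx":0.6,"ty":0,"tz":-0.22,"roll":0},{"fingers":-1,"tx":0.8,"ty":0,"tz":-0.25,"roll":0},{"fingers":-1,"tx":0.92,"ty":0,"tz":-0.25,"roll":0},{"fingers":-1,"tx":1,"ty":0,"tz":-0.25,"roll":0},{"fingers":-1,"tx":1,"ty":0,"tz":-0.25,"roll":0},{"fingers":-1,"tx":1,"ty":0,"tz":-0.25,"roll":0}]' 8
python3 -c "
from h import *
rod2()"
```

```text
time: 37.2
tool_pos: [0.4601, 0.2443, 0.0635]
tool_rot: [0.464, 1.57, 0.358]
contact_force: [-0.0, -0.2, 0.2]
opening: 0.0137
[0.46007077 0.24428271 0.06353661] [-0.  -0.2  0.2] 0.013695531957394579 170 [ 1.    -0.006  0.001  0.056  0.003  0.051] th 0.0 [ 0.    -0.043  0.008] [0.183 0.043 0.088]
```

The rod is level (0.0°) and carries no load, so I'll release and rise.

```bash
python3 -m crank '[{"fingers":0,"tx":0,"ty":0,"tz":0,"roll":0},{"fingers":0,"tx":0,"ty":0,"tz":0,"roll":0},{"fingers":0,"tx":0,"ty":0,"tz":0,"roll":0},{"fingers":0,"tx":0,"ty":0,"tz":0,"roll":0},{"fingers":0.3,"tx":-0.3,"ty":0,"tz":0,"roll":0},{"fingers":0.3,"tx":-1.3,"ty":0,"tz":0,"roll":0},{"fingers":0.3,"tx":-2.6,"ty":0,"tz":0,"roll":0},{"fingers":0.3,"tx":-4,"ty":0,"tz":0,"roll":0}]' 8
python3 - <<'E'
from h import *
a=np.array([.6385,-.1675])
for n in('top','scene'):
    im,d,T,*k=cam(n);X=cloud(d,T,*k).reshape(-1,3);X=X[~np.isnan(X[:,0])]
    c=X[(np.hypot(X[:,0]-.608,X[:,1]-.228)<.06)]; r=c[c[:,2]>.056]; r=r[r[:,2]<.07]
    print(n,'cup rim',r.mean(0),r.min(0),r.max(0),len(r))
    # rails: top z .078
    p=X[(np.hypot(X[:,0]-.522,X[:,1]+.143)<.022)&(X[:,2]>.095)&(X[:,2]<.14)]; print('post',len(p),p.mean(0).round(4),p.min(0).round(4),p.max(0).round(4))
    q=X[(X[:,2]>.073)&(X[:,2]<.083)&(X[:,0]>.43)&(X[:,0]<.56)&(X[:,1]>-.22)&(X[:,1]<-.06)]
    # balls in throat
    g=X[(np.hypot(*(X[:,:2]-a).T)<.03)]; print('throat',len(g),np.percentile(g[:,2],[5,50,95]).round(4))
    np.savez(f'pics/{n}12.npz',im=im,P=cloud(d,T,*k),T=T,k=k)
b=cam('scene')[0]; t=cam('top')[0]
can=np.zeros((500,800,3),np.uint8)
can[:300,:300]=cv2.resize(b[260:340,280:360],(300,300)); 
can[:,300:]=cv2.resize(t[115:240,325:450],(500,500),interpolation=cv2.INTER_CUBIC)
can[300:,:300]=cv2.resize(b[150:250,170:320],(300,200)); save('s12.png',can)
print(observe()['tool_pos'],observe()['opening'])
E
```

```text
time: 38.25
tool_pos: [0.4595, 0.2441, 0.2255]
tool_rot: [2.762, 1.571, 2.655]
contact_force: [0.6, -0.2, -0.7]
opening: 0.0596
top cup rim [0.60345103 0.22953106 0.06084245] [0.55895309 0.18904873 0.05601246] [0.64102486 0.26697619 0.06795328] 119
post 39 [ 0.5199 -0.1444  0.1258] [ 0.5119 -0.1535  0.0956] [ 0.5296 -0.1371  0.1356]
throat 285 [0.0708 0.084  0.0973]
scene cup rim [0.60000379 0.22713404 0.06178132] [0.55996386 0.18620179 0.05600056] [0.64176181 0.27036098 0.06816873] 297
post 86 [ 0.5225 -0.1412  0.1179] [ 0.5124 -0.1539  0.0952] [ 0.5296 -0.1346  0.1371]
throat 42 [0.0882 0.0982 0.1052]
[0.46011123 0.24436326 0.22494353] 0.05971962017784036
```

The cup stands upright at (0.601, 0.228), and there are balls in the throat (heights up to 97 mm). Next I'll get the hopper frame, the post, and the mark position.

```bash
cat >> h.py <<'E'
HX=np.array([.982,-.189]);HY=np.array([.189,.982]);H0=np.array([.6385,-.1675])-.02*HX
def hop(X): r=X[:,:2]-H0; return np.c_[r@HX,r@HY,X[:,2]]
E
python3 - <<'E'
from h import *
for n in('top','scene'):
    z=np.load(f'pics/{n}12.npz');P=z['P'];im=z['im'].astype(int);Y=hop(P.reshape(-1,3));g=im.sum(2).ravel()/3
    m=(Y[:,1]>.044)&(Y[:,1]<.068)&(Y[:,2]>.086)&(Y[:,2]<.105)&(Y[:,0]<-.03)&(Y[:,0]>-.19)
    print(n,'hi',m.sum(),Y[m].round(4)[:30].tolist())
    m=(Y[:,1]>.03)&(Y[:,1]<.068)&(Y[:,2]>.07)&(Y[:,2]<.105)&(Y[:,0]<-.03)&(Y[:,0]>-.19)&(g<75)
    idx=np.where(m)[0]; o=np.c_[Y[m],g[m],idx%640,idx//640]; o=o[o[:,0].argsort()]; print('dark',len(o)); print(o.round(3)[:45].tolist())
    for s in (-1,1):
        m=(abs(Y[:,1]-s*.036)<.015)&(abs(Y[:,2]-.078)<.004)&(Y[:,0]<-.05)&(Y[:,0]>-.16)&(g>150)
        print('rail',s,m.sum(),Y[m].mean(0).round(4), np.polyfit(Y[m][:,0],Y[m][:,1],1).round(4) if m.sum()>5 else '')
E
python3 - <<'E'
from h import *
p=np.array([.5208,-.1448])
print(goto(np.r_[p,.20],HY)); print(goto(np.r_[p,.115],HY))
E
```

```text
top hi 2 [[-0.14, 0.0555, 0.0915], [-0.1395, 0.0527, 0.0938]]
dark 10
[[-0.145, 0.054, 0.08, 71.0, 350.0, 217.0], [-0.142, 0.054, 0.083, 64.333, 350.0, 216.0], [-0.14, 0.056, 0.092, 61.0, 350.0, 215.0], [-0.14, 0.053, 0.094, 73.0, 351.0, 215.0], [-0.136, 0.056, 0.083, 65.667, 350.0, 214.0], [-0.135, 0.052, 0.075, 71.667, 351.0, 214.0], [-0.061, 0.046, 0.077, 70.667, 358.0, 191.0], [-0.059, 0.05, 0.08, 60.667, 357.0, 190.0], [-0.059, 0.047, 0.083, 63.333, 358.0, 190.0], [-0.059, 0.044, 0.085, 71.333, 359.0, 190.0]]
rail -1 100 [-0.1077 -0.037   0.0773] [-0.0053 -0.0376]
rail 1 58 [-0.1135  0.0352  0.0775] [-0.003   0.0349]
scene hi 8 [[-0.1402, 0.0561, 0.1001], [-0.1399, 0.0566, 0.0971], [-0.1395, 0.0577, 0.0946], [-0.1389, 0.0594, 0.0925], [-0.1392, 0.058, 0.0881], [-0.0586, 0.0469, 0.0874], [-0.0614, 0.0471, 0.0868], [-0.0601, 0.0516, 0.0867]]
dark 18
[[-0.146, 0.054, 0.071, 72.0, 304.0, 205.0], [-0.144, 0.051, 0.079, 67.0, 303.0, 202.0], [-0.143, 0.054, 0.078, 57.667, 303.0, 203.0], [-0.142, 0.056, 0.076, 53.0, 303.0, 204.0], [-0.142, 0.059, 0.074, 55.667, 303.0, 205.0], [-0.14, 0.
[... 311 characters left out ...]
0.055, 0.083, 61.667, 301.0, 202.0], [-0.137, 0.056, 0.081, 51.667, 301.0, 203.0], [-0.136, 0.058, 0.076, 55.0, 301.0, 205.0], [-0.135, 0.06, 0.074, 55.667, 301.0, 206.0], [-0.059, 0.047, 0.087, 67.667, 273.0, 205.0], [-0.058, 0.048, 0.085, 69.667, 273.0, 206.0]]
rail -1 67 [-0.1019 -0.0355  0.0799] [ 0.0101 -0.0344]
rail 1 69 [-0.1073  0.0353  0.0792] [-0.0174  0.0334]
{'t': 38.45, 'pos': array([0.4601, 0.2444, 0.2249]), 'u': array([ 0.617, -9.514,  2.541]), 'F': array([-0.2, -0. , -0.1]), 'op': 0.0597, 'roll': np.float64(0.479)}
{'t': 38.45, 'pos': array([0.4601, 0.2444, 0.2249]), 'u': array([ 2.742, -9.517,  2.534]), 'F': array([-0.2, -0. , -0.1]), 'op': 0.0597, 'roll': np.float64(0.479)}
```

Pointer and mark are 80 mm apart, with the mark at hopper x = −139.5 mm and the pointer at −59.5 mm. I'll move above the post.

```bash
python3 -m crank '[{"fingers":0.3,"tx":0,"ty":-0.5,"tz":0.1,"roll":0.1},{"fingers":0.3,"tx":0,"ty":-1.5,"tz":0.4,"roll":0.2},{"fingers":0.3,"tx":0,"ty":-2.7,"tz":0.7,"roll":0.3},{"fingers":0.3,"tx":0,"ty":-4,"tz":1.1,"roll":0.4},{"fingers":0.3,"tx":0,"ty":-5.3,"tz":1.5,"roll":0.48},{"fingers":0.3,"tx":0,"ty":-6.6,"tz":1.9,"roll":0.48},{"fingers":0.3,"tx":0,"ty":-7.8,"tz":2.2,"roll":0.48},{"fingers":0.3,"tx":0,"ty":-9,"tz":2.5,"roll":0.48}]' 8
python3 - <<'E'
from h import *
p=np.array([.5208,-.1448]); print(goto(np.r_[p,.115],HY))
E
```

```text
time: 39.45
tool_pos: [0.5202, -0.1258, 0.2217]
tool_rot: [2.886, 1.568, 2.695]
contact_force: [0.4, -0.1, -0.1]
opening: 0.0595
{'t': 39.45, 'pos': array([ 0.5202, -0.1258,  0.2217]), 'u': array([ 2.667, -0.466,  0.113]), 'F': array([ 0.4, -0.1, -0.1]), 'op': 0.0595, 'roll': np.float64(-0.003)}
```

```bash
python3 -m crank '[{"fingers":0.3,"tx":0,"ty":-0.3,"tz":0.05,"roll":0},{"fingers":0.3,"tx":0,"ty":-0.51,"tz":0.05,"roll":0},{"fingers":0.3,"tx":0.4,"ty":-0.51,"tz":0.05,"roll":0},{"fingers":0.3,"tx":1,"ty":-0.51,"tz":0.05,"roll":0},{"fingers":0.3,"tx":1.6,"ty":-0.51,"tz":0.05,"roll":0},{"fingers":0.3,"tx":2.2,"ty":-0.51,"tz":0.05,"roll":0},{"fingers":0.3,"tx":2.67,"ty":-0.51,"tz":0.05,"roll":0},{"fingers":0.3,"tx":2.67,"ty":-0.51,"tz":0.05,"roll":0}]' 60
python3 -c "
from h import *
print(goto(np.r_[.5208,-.1448,.115],HY))"
python3 -m crank '[{"fingers":-1,"tx":0,"ty":0,"tz":0,"roll":0},{"fingers":-1,"tx":0,"ty":0,"tz":0,"roll":0},{"fingers":-1,"tx":0,"ty":0,"tz":0,"roll":0},{"fingers":-1,"tx":0,"ty":0,"tz":0,"roll":0},{"fingers":-1,"tx":0,"ty":0,"tz":0,"roll":0},{"fingers":-1,"tx":0,"ty":0,"tz":0,"roll":0},{"fingers":-1,"tx":0,"ty":0,"tz":0,"roll":0},{"fingers":-1,"tx":0,"ty":0,"tz":0,"roll":0}]' 60
python3 -c "
from h import *
s=observe();print(hop(s['tool_pos'][None]),s['opening'],s['contact_force'])"
```

```text
time: 40.45
tool_pos: [0.5179, -0.143, 0.1151]
tool_rot: [2.85, 1.567, 2.661]
contact_force: [0.0, -0.3, -0.1]
opening: 0.0598
{'t': 40.45, 'pos': array([ 0.5179, -0.143 ,  0.1151]), 'u': array([ 0.003, -0.029,  0.079]), 'F': array([ 0. , -0.3, -0.1]), 'op': 0.0598, 'roll': np.float64(0.008)}
time: 41.45
tool_pos: [0.5192, -0.1449, 0.1167]
tool_rot: [-0.241, 1.57, -0.431]
contact_force: [-0.6, -0.2, 3.3]
opening: 0.0174
[[-0.10145874 -0.00032506  0.116692  ]] 0.01739835071454303 [-0.59898631 -0.24815216  3.32025137]
```

The post is gripped at 17.4 mm opening. I'll pull 76 mm, then fine-tune.

```bash
python3 -m crank '[{"fingers":-1,"tx":0,"ty":0,"tz":-0.15,"roll":0},{"fingers":-1,"tx":0,"ty":0,"tz":-0.4,"roll":0},{"fingers":-1,"tx":0,"ty":0,"tz":-0.7,"roll":0},{"fingers":-1,"tx":0,"ty":0,"tz":-1,"roll":0},{"fingers":-1,"tx":0,"ty":0,"tz":-1.3,"roll":0},{"fingers":-1,"tx":0,"ty":0,"tz":-1.6,"roll":0},{"fingers":-1,"tx":0,"ty":0,"tz":-1.85,"roll":0},{"fingers":-1,"tx":0,"ty":0,"tz":-1.9,"roll":0}]' 60
cat > m.py <<'E'
from h import *
s=observe();print('tcp',hop(s['tool_pos'][None]).round(4),s['opening'],s['contact_force'].round(1))
for n in('top','scene'):
    im,d,T,*k=cam(n);P=cloud(d,T,*k);Y=hop(P.reshape(-1,3));g=im.astype(int).sum(2).ravel()/3
    np.savez(f'pics/{n}13.npz',im=im,P=P)
    m=(Y[:,1]>.03)&(Y[:,1]<.068)&(Y[:,2]>.07)&(Y[:,2]<.105)&(Y[:,0]<-.05)&(Y[:,0]>-.19)&(g<80)
    o=Y[m];
    i=np.where(m)[0]
    print(n,len(o)); print(np.c_[o,i%640,i//640].round(4)[o[:,0].argsort()].tolist()[:30])
E
python3 m.py
```

```text
time: 42.45
tool_pos: [0.4461, -0.1309, 0.1167]
tool_rot: [-0.102, 1.565, -0.292]
contact_force: [10.9, -1.4, -8.0]
opening: 0.0167
tcp [[-0.1758 -0.0004  0.1167]] 0.016717228922242346 [10.9 -1.4 -8. ]
top 6
[[-0.1402, 0.0556, 0.0939, 350.0, 215.0], [-0.1398, 0.0528, 0.0962, 351.0, 215.0], [-0.136, 0.0555, 0.0801, 350.0, 214.0], [-0.1352, 0.0525, 0.0794, 351.0, 214.0], [-0.1349, 0.0498, 0.0833, 352.0, 214.0], [-0.1035, 0.04, 0.0725, 357.0, 205.0]]
scene 18
[[-0.1453, 0.0563, 0.0754, 304.0, 204.0], [-0.144, 0.0512, 0.0725, 303.0, 204.0], [-0.1429, 0.0549, 0.0785, 303.0, 203.0], [-0.1425, 0.0566, 0.0831, 303.0, 202.0], [-0.1424, 0.0559, 0.0725, 303.0, 205.0], [-0.1417, 0.0577, 0.0704, 303.0, 206.0], [-0.1396, 0.0558, 0.0765, 302.0, 204.0], [-0.1394, 0.0561, 0.0733, 302.0, 205.0], [-0.1393, 0.0571, 0.0808, 302.0, 203.0], [-0.1393, 0.0578, 0.088, 302.0, 201.0], [-0.1389, 0.0585, 0.0852, 302.0, 202.0], [-0.1382, 0.0597, 0.0725, 302.0, 206.0], [-0.1367, 0.0561, 0.0808, 301.0, 203.0], [-0.1364, 0.0573, 0.085, 301.0, 202.0], [-0.1363, 0.0565, 0.0743, 301.0, 205.0], [-0.1363, 0.0571, 0.0782, 301.0, 204.0], [-0.1355, 0.0587, 0.0726, 301.0, 206.0], [-0.1344, 0.0619, 0.0715, 301.0, 207.0]]
```

```bash
python3 -m crank '[{"fingers":-1,"tx":0,"ty":0,"tz":-0.05,"roll":0},{"fingers":-1,"tx":0,"ty":0,"tz":-0.1,"roll":0},{"fingers":-1,"tx":0,"ty":0,"tz":-0.12,"roll":0},{"fingers":-1,"tx":0,"ty":0,"tz":-0.12,"roll":0},{"fingers":-1,"tx":0,"ty":0,"tz":-0.12,"roll":0},{"fingers":-1,"tx":0,"ty":0,"tz":-0.12,"roll":0},{"fingers":-1,"tx":0,"ty":0,"tz":-0.12,"roll":0},{"fingers":-1,"tx":0,"ty":0,"tz":-0.12,"roll":0}]' 60
python3 m.py | grep tcp
python3 - <<'E'
from h import *
S=np.load('pics/scene13.npz');Tp=np.load('pics/top13.npz');a=np.load('pics/scene12.npz')['im'];
S0=np.load('pics/scene0.npz');z=S['im'];t=Tp['im']
# pointer in scene: dark-ness along rail vs image before: diff
for nm,A,B,(r0,r1,c0,c1) in(('scene',a,z,(192,212,262,312)),('top',np.load('pics/top12.npz')['im'],t,(186,222,345,366))):
    D=(A[r0:r1,c0:c1].astype(int)-B[r0:r1,c0:c1]).sum(2)/3; 
    P=(S if nm=='scene' else Tp)['P'][r0:r1,c0:c1]
    for sg in(1,-1):
        y,x=np.where(sg*D>25); print(nm,sg,[(int(u+c0),int(v+r0),int(D[v,u])) for v,u in zip(y,x)][:25])
can=np.zeros((600,800,3),np.uint8)
can[:300,:450]=cv2.resize(z[185:215,275:320],(450,300),interpolation=cv2.INTER_NEAREST)
can[300:,:450]=cv2.resize(z[165:265,170:320],(450,300),interpolation=cv2.INTER_CUBIC)
can[:300,450:750]=cv2.resize(t[200:230,338:368],(300,300),interpolation=cv2.INTER_NEAREST)
can[300:,450:750]=cv2.resize(t[110:180,345:415],(300,300),interpolation=cv2.INTER_CUBIC)
save('s13.png',can)
E
```

```text
time: 43.55
tool_pos: [0.4421, -0.1302, 0.1167]
tool_rot: [-0.083, 1.565, -0.274]
contact_force: [12.0, -2.1, -7.3]
opening: 0.0173
tcp [[-0.1799 -0.0005  0.1167]] 0.01732867931559725 [12.  -2.1 -7.3]
scene 1 [(308, 192, 29), (309, 192, 33), (310, 192, 36), (311, 192, 43), (308, 193, 34), (309, 193, 40), (310, 193, 36), (311, 193, 40), (298, 199, 85), (299, 199, 101), (300, 199, 110), (301, 199, 68), (299, 200, 91), (300, 200, 103), (301, 200, 55), (300, 201, 55), (301, 201, 45)]
scene -1 [(279, 192, -39), (280, 192, -95), (281, 192, -97), (282, 192, -92), (283, 192, -100), (284, 192, -99), (285, 192, -49), (290, 192, -25), (291, 192, -34), (294, 192, -49), (295, 192, -67), (296, 192, -64), (297, 192, -64), (298, 192, -65), (299, 192, -39), (280, 193, -91), (281, 193, -100), (282, 193, -93), (283, 193, -98), (284, 193, -98), (285, 193, -49), (294, 193, -55), (295, 193, -71), (296, 193, -64), (297, 193, -63)]
top 1 [(365, 200, 40), (363, 201, 26), (364, 201, 49), (365, 201, 58), (362, 202, 26), (363, 202, 68), (364, 202, 78), (365, 202, 49), (362, 203, 59), (363, 203, 91), (364, 203, 64), (365, 203, 29), (359, 204, 41), (360, 204, 66), (361, 204, 64), (362, 204, 98), (363, 204, 81), (364, 204, 44), (358, 205, 48), (359, 205, 106), (360, 205, 136), (361, 205, 106), (362, 205, 93), (363, 205, 51), (357, 206, 63)]
top -1 [(360, 190, -29), (361, 190, -41), (362, 190, -38), (363, 190, -26), (360, 191, -38), (361, 191, -43), (362, 191, -40), (363, 191, -31), (349, 192, -26), (350, 192, -29), (351, 192, -30), (360, 192, -31), (361, 192, -34), (362, 192, -37), (363, 192, -27), (347, 193, -26), (348, 193, -41), (349, 193, -42), (350, 193, -42), (351, 193, -34), (348, 194, -28), (349, 194, -32), (350, 194, -38), (365, 206, -26), (364, 207, -26)]
```

View pics/s13.png

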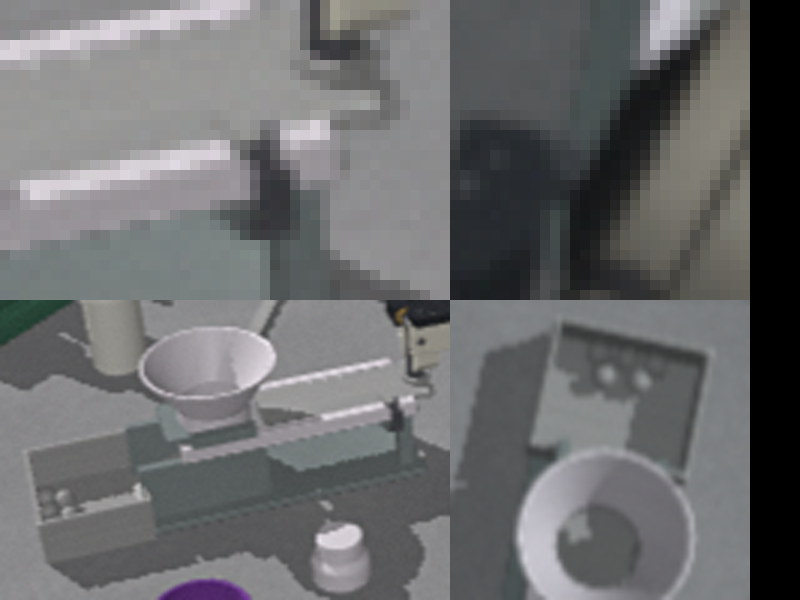

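Both views show balls in the tray (about five, top panel (580–660,350–380)) and an empty throat. The pointer now meets the clip at (265,150) in the enlarged rail view. I'll measure the last millimetres numerically by projecting onto the pointer plane and comparing edges with the earlier image.

```bash
cat > p.py <<'E'
from h import *
im,d,T,*k=cam('scene'); f,cx,cy=k
im0=np.load('pics/scene12.npz')['im']
def proj(X,Y,Z):
    w=np.r_[H0+X*HX+Y*HY,Z]; c=T[:3,:3].T@(w-T[:3,3]); return cx+f*c[0]/c[2],cy+f*c[1]/c[2]
xs=np.arange(-.165,-.035,.001)
def prof(I,Y,Z):
    g=cv2.cvtColor(I,cv2.COLOR_RGB2GRAY).astype(np.float32); m=np.array([proj(x,Y,Z) for x in xs],np.float32)
    return cv2.remap(g,m[None,:,0],m[None,:,1],cv2.INTER_LINEAR)[0]
for Y,Z in((.040,.083),(.046,.083),(.055,.09)):
    a=prof(im0,Y,Z);b=prof(im,Y,Z)
    print(Y,'before ptr',[(round(x*1e3),int(v)) for x,v in zip(xs,a) if -.072<x<-.046]); print(' before mark',[(round(x*1e3),int(v)) for x,v in zip(xs,a) if -.155<x<-.122]); print(' after mark',[(round(x*1e3),int(v)) for x,v in zip(xs,b) if -.155<x<-.122])
s=observe();print(hop(s['tool_pos'][None]))
E
python3 p.py
```

```text
0.04 before ptr [(-72, 177), (-71, 163), (-70, 151), (-69, 139), (-68, 135), (-67, 132), (-66, 128), (-65, 118), (-64, 108), (-63, 97), (-62, 86), (-61, 76), (-60, 70), (-59, 78), (-58, 87), (-57, 96), (-56, 103), (-55, 110), (-54, 116), (-53, 122), (-52, 126), (-51, 128), (-50, 129), (-49, 130), (-48, 132), (-47, 134)]
 before mark [(-154, 200), (-153, 200), (-152, 199), (-151, 198), (-150, 191), (-149, 185), (-148, 177), (-147, 154), (-146, 132), (-145, 114), (-144, 122), (-143, 131), (-142, 141), (-141, 159), (-140, 176), (-139, 190), (-138, 194), (-137, 197), (-136, 199), (-135, 194), (-134, 189), (-133, 181), (-132, 174), (-131, 166), (-130, 157), (-129, 148), (-128, 143), (-127, 139), (-126, 137), (-125, 136), (-124, 135), (-123, 135)]
 after mark [(-154, 204), (-153, 203), (-152, 202), (-151, 201), (-150, 192), (-149, 184), (-148, 172), (-147, 147), (-146, 123), (-145, 102), (-144, 92), (-143, 83), (-142, 76), (-141, 77), (-140, 79), (-139, 82), (-138, 88), (-137, 95), (-136, 103), (-135, 114), (-134, 126), (-133, 141), (-132, 161), (-131, 181), (-130, 198), (-129, 204), (-128
[... 1761 characters left out ...]
 109), (-140, 97), (-139, 104), (-138, 112), (-137, 123), (-136, 138), (-135, 151), (-134, 162), (-133, 165), (-132, 169), (-131, 168), (-130, 162), (-129, 156), (-128, 152), (-127, 149), (-126, 147), (-125, 147), (-124, 148), (-123, 149)]
 after mark [(-154, 168), (-153, 166), (-152, 164), (-151, 164), (-150, 165), (-149, 165), (-148, 169), (-147, 172), (-146, 171), (-145, 163), (-144, 155), (-143, 144), (-142, 124), (-141, 104), (-140, 88), (-139, 77), (-138, 66), (-137, 60), (-136, 64), (-135, 68), (-134, 76), (-133, 90), (-132, 104), (-131, 118), (-130, 131), (-129, 143), (-128, 153), (-127, 160), (-126, 164), (-125, 166), (-124, 165), (-123, 165)]
[[-0.17987499 -0.00046551  0.11668021]]
```

The pull is now about 78.4 mm, and the edge shift agrees at 78.6 mm. The mark needs about 80 mm, so I'll add 1.5 mm.

```bash
python3 -m crank '[{"fingers":-1,"tx":0,"ty":0,"tz":-0.02,"roll":0},{"fingers":-1,"tx":0,"ty":0,"tz":-0.04,"roll":0},{"fingers":-1,"tx":0,"ty":0,"tz":-0.04,"roll":0},{"fingers":-1,"tx":0,"ty":0,"tz":-0.04,"roll":0},{"fingers":-1,"tx":0,"ty":0,"tz":-0.04,"roll":0},{"fingers":-1,"tx":0,"ty":0,"tz":-0.04,"roll":0},{"fingers":-1,"tx":0,"ty":0,"tz":-0.04,"roll":0},{"fingers":-1,"tx":0,"ty":0,"tz":-0.04,"roll":0}]' 60
python3 p.py | grep -A2 '^0.046'| tail -1; python3 - <<'E'
from h import *
s=observe();print(s['time'],hop(s['tool_pos'][None]),s['opening'],s['contact_force'])
for n in('top','scene'):
    im,d,T,*k=cam(n);X=cloud(d,T,*k).reshape(-1,3);Y=hop(X)
    b=Y[(abs(Y[:,0]-.145)<.044)&(abs(Y[:,1])<.053)&(Y[:,2]>.014)&(Y[:,2]<.03)]
    o=np.zeros((120,120),np.uint8); o[((b[:,0]-.09)*1000).astype(int).clip(0,119),((b[:,1]+.06)*1000).astype(int).clip(0,119)]=1
    o=cv2.morphologyEx(o,cv2.MORPH_CLOSE,np.ones((5,5)));print(n,len(b),cv2.connectedComponentsWithStats(o)[2][1:,[0,1,4]].tolist())
    c=X[np.hypot(X[:,0]-.601,X[:,1]-.228)<.06];c=c[(c[:,2]>.056)&(c[:,2]<.07)];print('cup',c.min(0),c.max(0))
    g=Y[(np.hypot(Y[:,0]-.02,Y[:,1])<.025)];print('throat z',np.percentile(g[:,2],[10,50,90]).round(3))
E
```

```text
time: 44.7
tool_pos: [0.4406, -0.1299, 0.1167]
tool_rot: [-0.089, 1.565, -0.279]
contact_force: [11.3, -1.0, -7.8]
opening: 0.0171
 after mark [(-154, 162), (-153, 162), (-152, 162), (-151, 164), (-150, 166), (-149, 167), (-148, 159), (-147, 151), (-146, 142), (-145, 123), (-144, 103), (-143, 85), (-142, 74), (-141, 66), (-140, 61), (-139, 72), (-138, 86), (-137, 100), (-136, 112), (-135, 123), (-134, 135), (-133, 146), (-132, 154), (-131, 159), (-130, 162), (-129, 163), (-128, 164), (-127, 162), (-126, 161), (-125, 160), (-124, 161), (-123, 162)]
44.75 [[-0.18142516 -0.00047476  0.116685  ]] 0.017042315276683366 [12.00697043 -1.63572889 -7.16232422]
top 93 [[22, 55, 1], [67, 66, 222], [42, 68, 86], [39, 75, 1], [32, 82, 123], [53, 83, 91], [73, 93, 1], [60, 97, 1], [77, 96, 1], [84, 97, 1], [57, 98, 1], [108, 98, 1]]
cup [0.55353284 0.18907175 0.0560511 ] [0.64089742 0.2672921  0.0676065 ]
throat z [0.03  0.038 0.046]
scene 97 [[8, 28, 1], [7, 39, 1], [73, 67, 1], [43, 69, 226], [69, 69, 35], [7, 73, 1], [82, 73, 1], [83, 76, 1], [71, 80, 1], [79, 81, 1], [36, 82, 94], [29, 84, 1], [81, 86, 7], [7, 94, 5], [77, 94, 1]]
cup [0.55461304 0.18686771 0.05602285] [0.64222198 0.26985187 0.0668553 ]Traceback (most recent call last):
  File "<stdin>", line 9, in <module>
    return _quantile_unchecked(
        a, q, axis, out, overwrite_input, method, keepdims, weights)
    return _ureduce(a,
                    func=_quantile_ureduce_func,
    ...<5 lines>...
                    overwrite_input=overwrite_input,
                    method=method)
    r = func(a, **kwargs)
    result = _quantile(arr,
                       quantiles=q,
    ...<2 lines>...
                       out=out,
                       weights=wgt)
    slices_having_nans = np.isnan(arr[-1, ...])
                                  ~~~^^^^^^^^^
IndexError: index -1 is out of bounds for axis 0 with size 0
```

The pull measures 80.0 mm by TCP and 80.1 mm by image edge, and the throat is empty. The tray shows four blobs, one of them double-size, which makes five balls. The cup is upright, so I'll hand in.

```bash
python3 -c "
from cell import *
print(hand_in()); s=observe(); print(s['time'],s['tool_pos'],s['opening'])"
```

```text
the job is handed in; nothing more can be done
None
the job is handed in; nothing more can be done
```

I handed the job in at about 45 s with all three parts done: cup emptied and standing released, balls in the tray, gate held at the mark.

**Pour:** The moves cannot pitch the tool, so I let the cup pivot in the jaws, pushing its lip against the funnel's far wall to tip it to about 99°. On the first try the rod slipped out and the cup dropped into the funnel with the balls still inside. A second grip crept, and gripping only the rod's end worked. After pouring, the load fell from about 2.3 N to 1.1 N, which matches five balls leaving.

**Cup:** It stands upright and released at about (0.60, 0.23), rim level at about 62 mm, roughly 35 mm from where it started. While standing it up, the wrist force briefly reached about 18 N upward (22 N in all).

**Gate:** The post is held at 60 N. The pull measures 80.0 mm by tool position and 80.1 mm by image edge. Camera estimates of where the mark sits ranged from 79.5 to 80.4 mm.

**Balls:** The throat is empty. The tray's depth map shows four blobs, one double-size, which I read as five balls; the picture agrees but is coarse. The second camera's count was less clear.

**Not fully checked:** The final check script crashed on its last line, a throat reading from the scene camera, but the top camera had already shown the throat empty. I did not re-measure the bystanders at the end, but nothing was knowingly touched.

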